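# Reload and lock the multi-channel syringe pump

### The job

Reload the syringe pump: lift its sprung clamp bar by the black knob, turn it aside, put the spent syringe with the red plunger into the grey tray, and lay every fresh blue-plunger syringe on the desk into a channel of its own, nozzle towards the pump's front and flange down in the slot between the rear V plate and the dark stop plate. With all of them in, turn the bar back over the barrels until it meets its stop, let it down so that it clamps them, and then push the orange-headed lock pin down through the eye at the bar's end into the lug below until its head sits on the bar. Leave the bottle and the timer where they are.

Things in the scene. Friction and masses are not known exactly. Their poses are not given: they have to be found in the camera images.
- pump: white syringe pump, fixed, 195 x 284 mm, deck 14 mm up. Origin: on the desk under the middle of the middle channel; x runs from its front (nozzle end) to its rear (grey pusher block at x 104 to 124 mm, top 56 mm up), y to its left. Three channels along x at y = -54, 0, +54 mm, each two upright 90 degree V plates, 8 mm thick, at x = -35 and +37.5 mm, mouth 34 mm wide, top ends 49 mm up
- channel_1 (a point): right channel (y = -54 mm): where the origin of a seated syringe lies (on the barrel's axis, 46 mm up, midway between the V plates; fingers can reach down there to 18 mm over the desk). The point's axes are the pump's; a seated syringe's x axis points along the point's x
- slot_mid (a point): middle of the flange slot at the middle channel, at axis height. The 10 mm wide slot (pump x = 41.5 to 51.5 mm) lies between the rear V plate and the dark stop plate (x = 51.5 to 57.5 mm, top 40.5 mm up), which holds the flange back while the plunger rod passes over it
- channel_2 (a point): middle channel (y = 0): the same; the spent syringe starts here
- channel_3 (a point): left channel (y = +54 mm): the same
- bar_knob (a point): middle of the top face of the bar's black knob, on the post's upright axis (pump x = 0, y = -112 mm), 98 mm up when the bar clamps barrels. The knob is a blade 38 mm long (along the bar), 18 mm thick, 30 mm high: grip it across its thickness from above. Below it: the bar, 14 mm wide, 12 mm thick, with a 30 mm hub. The point's y axis points along the bar to its eye
- bar_eye (a point): centre of the eye's upper mouth at the bar's free end, 224 mm from the post's axis: an upright 12 mm hole through the 12 mm thick bar end (24 x 24 mm); 68 mm above the desk when the bar clamps barrels
- bar_lift (a joint): height of the clamp bar in m: 0 resting on seated barrels, -0.004 fully down with nothing under it, 0.045 fully raised (underside 101 mm above the desk). A spring always pulls it down: lifting takes about 8 N at the bottom, 12 N at the top; let go, it comes down at once
- bar_swing (a joint): turn of the bar about its post in rad: 0 (a stop) = across the channels; 1.5 (a stop) = aside, turned clockwise seen from above, pointing to the pump's rear, clear of the channels. It stays where it is left (friction 0.06 N m). Raise it at least 25 mm to pass over syringes
- lug_hole (a point): mouth of the upright 14 mm hole in the aluminium lug (26 x 26 mm, 32 mm deep down to the deck) under the bar's eye, pump x = 0, y = +112 mm, 46 mm above the desk
- pin_park (a point): mouth of the 12 mm square hole in the black block where the lock pin is parked at the start, pump x = -45, y = +112 mm, 46 mm above the desk
- lock_pin: lock pin standing upright: steel shank 8 mm diameter and 45 mm long with a tapered tip, below an orange head 18 mm diameter and 26 mm high (grip it here); whole length 71 mm, 30 g. Origin: centre of the tip's end, 14 mm above the desk when parked; z along the pin to the head. Home through the eye, its tip is about 23 mm above the desk
- syringe_a: fresh syringe (may be absent), 45 g: clear barrel 20 mm diameter, 90 mm long; 12 mm white nozzle at its -x end; white oval flange, 32 mm wide, 20 mm high, 3 mm thick, at its +x end; then the drawn-out blue plunger rod, 10 mm diameter, ending 91 mm from the origin. Origin: on the axis, mid-barrel, where to grip it; x from nozzle to plunger. Lies on the desk, axis 10 mm up
- syringe_b: fresh syringe (may be absent), 45 g: clear barrel 20 mm diameter, 90 mm long; 12 mm white nozzle at its -x end; white oval flange, 32 mm wide, 20 mm high, 3 mm thick, at its +x end; then the drawn-out blue plunger rod, 10 mm diameter, ending 91 mm from the origin. Origin: on the axis, mid-barrel, where to grip it; x from nozzle to plunger. Lies on the desk, axis 10 mm up
- syringe_c: fresh syringe (may be absent), 45 g: clear barrel 20 mm diameter, 90 mm long; 12 mm white nozzle at its -x end; white oval flange, 32 mm wide, 20 mm high, 3 mm thick, at its +x end; then the drawn-out blue plunger rod, 10 mm diameter, ending 91 mm from the origin. Origin: on the axis, mid-barrel, where to grip it; x from nozzle to plunger. Lies on the desk, axis 10 mm up
- syringe_a_flange (a point): point on the axis in the middle of the flange's thickness, 46.5 mm along +x from the origin of syringe_a
- syringe_b_flange (a point): point on the axis in the middle of the flange's thickness, 46.5 mm along +x from the origin of syringe_b
- syringe_c_flange (a point): point on the axis in the middle of the flange's thickness, 46.5 mm along +x from the origin of syringe_c
- spent_syringe: the spent syringe, the same in shape, size, origin and axes as the fresh ones but with a red plunger, pushed in (its disc ends 67 mm from the origin); starts in the middle channel, its flange in the slot, under the bar
- tray: grey open tray, fixed, 190 x 100 mm (long along its x) and 28 mm high, walls and floor 4 mm; origin at the centre of its underside on the desk. Lay the spent syringe along its x
- reagent_bottle: bystander: amber bottle with white cap, 33 mm diameter, 69 mm high, origin under its centre
- timer: bystander: cream kitchen timer lying flat, 105 x 56 mm, 19 mm high, origin under its centre
Mind the look-alikes: they are no part of the job. Leave any yellow look-alike of the syringe_c alone.

How it is judged:
On the way, in this order (a step that is already met when the one before it is completed fails the run):
1. the clamp bar is turned aside, off the channels (value of joint bar_swing above 1.2 rad), for 0.2 s.
2. with the bar aside, the spent syringe lies in the tray and every fresh syringe lies in a channel, flange in the slot (value of joint bar_swing above 1 rad and x of spent_syringe in the frame of tray between -0.09 and 0.09 m and y of spent_syringe in the frame of tray between -0.046 and 0.046 m and z of spent_syringe in the frame of tray between 0 and 0.03 m and linear speed of spent_syringe below 0.03 m/s and x of syringe_a_flange in the frame of pump between 0.04 and 0.053 m and z of syringe_a in the frame of pump between 0.042 and 0.0495 m and z of syringe_a_flange in the frame of pump between 0.042 and 0.0495 m and (y of syringe_a in the frame of pump between -0.059 and -0.049 m or y of syringe_a in the frame of pump between -0.005 and 0.005 m or y of syringe_a in the frame of pump between 0.049 and 0.059 m) and angle between the x axis of each of syringe_a, syringe_b, syringe_c and the x axis of pump, either way round below 0.08 rad and x of syringe_b_flange in the frame of pump between 0.04 and 0.053 m and z of syringe_b in the frame of pump between 0.042 and 0.0495 m and z of syringe_b_flange in the frame of pump between 0.042 and 0.0495 m and (y of syringe_b in the frame of pump between -0.059 and -0.049 m or y of syringe_b in the frame of pump between -0.005 and 0.005 m or y of syringe_b in the frame of pump between 0.049 and 0.059 m) and x of syringe_c_flange in the frame of pump between 0.04 and 0.053 m and z of syringe_c in the frame of pump between 0.042 and 0.0495 m and z of syringe_c_flange in the frame of pump between 0.042 and 0.0495 m and (y of syringe_c in the frame of pump between -0.059 and -0.049 m or y of syringe_c in the frame of pump between -0.005 and 0.005 m or y of syringe_c in the frame of pump between 0.049 and 0.059 m)), for 0.2 s.
3. the bar is back over the barrels and clamps them (value of joint bar_swing below 0.06 rad and value of joint bar_lift between -0.0022 and 0.003 m and x of syringe_a_flange in the frame of pump between 0.04 and 0.053 m and z of syringe_a in the frame of pump between 0.042 and 0.0495 m and z of syringe_a_flange in the frame of pump between 0.042 and 0.0495 m and (y of syringe_a in the frame of pump between -0.059 and -0.049 m or y of syringe_a in the frame of pump between -0.005 and 0.005 m or y of syringe_a in the frame of pump between 0.049 and 0.059 m) and angle between the x axis of each of syringe_a, syringe_b, syringe_c and the x axis of pump, either way round below 0.08 rad and x of syringe_b_flange in the frame of pump between 0.04 and 0.053 m and z of syringe_b in the frame of pump between 0.042 and 0.0495 m and z of syringe_b_flange in the frame of pump between 0.042 and 0.0495 m and (y of syringe_b in the frame of pump between -0.059 and -0.049 m or y of syringe_b in the frame of pump between -0.005 and 0.005 m or y of syringe_b in the frame of pump between 0.049 and 0.059 m) and x of syringe_c_flange in the frame of pump between 0.04 and 0.053 m and z of syringe_c in the frame of pump between 0.042 and 0.0495 m and z of syringe_c_flange in the frame of pump between 0.042 and 0.0495 m and (y of syringe_c in the frame of pump between -0.059 and -0.049 m or y of syringe_c in the frame of pump between -0.005 and 0.005 m or y of syringe_c in the frame of pump between 0.049 and 0.059 m)), for 0.2 s.
At the end, for the whole second after the job is handed in: Spent syringe at rest in the tray. Each fresh one in its own channel: axis within 5 mm sideways, 4 mm in height, 0.08 rad, flange in the slot. Bar within 0.06 rad of its stop, bar_lift -2.2 to 3 mm. Pin upright (0.15 rad) through the eye, within 6 mm of the lug axis, tip below 32 mm. All at rest (all of step 3 and x of spent_syringe in the frame of tray between -0.09 and 0.09 m and y of spent_syringe in the frame of tray between -0.046 and 0.046 m and z of spent_syringe in the frame of tray between 0 and 0.03 m and linear speed of each of spent_syringe, syringe_a, syringe_b, syringe_c, lock_pin below 0.03 m/s and horizontal distance between lock_pin and lug_hole below 0.006 m and horizontal distance between lock_pin and bar_eye below 0.008 m and z of lock_pin in the frame of pump below 0.032 m and angle between lock_pin's own z axis and vertical below 0.15 rad); the robot touches nothing.
It fails at once if a bystander (bottle, timer) is moved by more than 5 cm (distance of any of reagent_bottle, timer from where it was at the start of the episode above 0.05 m).
Of syringe_a, syringe_b, syringe_c only 2 to 3 are there at a start; the rules pass over those that are not, and their reading is None.
At some moment in a run one of syringe_a, syringe_b, syringe_c may be knocked a few centimetres aside while the robot is not near it.
It also fails if it takes over 210 s, if anything falls off the work surface, if the arm or the gripper's body presses on something with over 40 N, if the wrist force passes 120 N, or if a joint passes its speed limit or range.

### The arm

A 7-joint arm with a two-finger parallel gripper is mounted at the origin on a cart in front of the work surface, level with it; the furniture and walls round the work are solid. World frame = base frame: x ahead of the robot, y to its left, z up, the work surface at z = 0. Lengths are in m, angles in rad, forces in N, time in s.
With the tool pointing down it reaches from about 0.4 to 0.85 m from the base axis. Payload 10.4 kg.
Tool frame: the origin (TCP) lies at the very end of the fingers, on their centre line; the grasp point (between the pads) lies 19 mm behind it; z points along the fingers, y is the direction in which the jaws open and shut (so a half turn about z gives the same grasp; the last joint's range is limited). The gripper opens to 87 mm and grips with 3 to 60 N. Pads are 19 mm wide; open, the fingers measure 117 mm over their backs; the gripper's body (75 mm by 190 mm) begins 51 mm behind the grasp point.
Start: joints at [1.215, 0.332, -0.065, 1.46, 0.022, 1.35, -0.088], TCP at [0.204, -0.591, 0.223] pointing down, gripper open.
Joint ranges: [-2.6, 2.6], [-0.5, 2.12], [-1.47, 1.34], [0.16, 2.42], [-1.27, 4.41], [0.06, 2.06], [-2.6, 2.6]. Speed limits (rad/s): [2.22, 2.22, 2.79, 2.79, 3.14, 3.14, 3.14].

### API

Orientations are given as a unit quaternion [w, x, y, z].
In Python, from station import bot gives the robot as it stands. The module is installed in compiled form; this text tells all that it offers.
- The arm moves only by the shell command python3 -m creep 'ROWS' [FORCE]. ROWS is a JSON object of lists of equal length, an entry for each row: "delta_pos": the shift along the tool's x, y, z in mm, a list of three; "twist": the turn about the tool's z in degrees; "hand": the closure, from -1 (fully open) to 1 (shut). A call has 1 to 12 rows; each row is the pose to reach, as a shift and turn from the pose commanded when the call began, along the tool's axes at that moment; what a row does not reach only later rows make up. A row lasts 1/12 s, in which the tool goes at most 41.7 mm and 7.16 degrees, less where a joint would pass 70% of its speed; a pose out of reach is approached as far as the arm can. A call with a gripper value outside its range is refused whole. The fingers move at their own pace and stop on an object; FORCE is the grip in N (left out, the last holds). Time passes only in rows, so rows that repeat a pose let the fingers close. It gives the time, the measured TCP pose, the force and the opening at its end, in the units of the state.
- bot.observe(): the state, without advancing time (a new reading comes with each control period).
- bot.snapshot(name): name is "side" or "top"; returns the picture (420x560x3 uint8, blue, green, red); there is no depth.
- bot.get_calibration(name): a dict with "fov_y" (degrees; the focal length in pixels is half the picture's height over the tangent of half this angle, whatever the lens; pixels are square), "cx", "cy" (the principal point, pixels), "world_from_camera" (4x4, takes a point from camera to world coordinates). Camera axes: x right, y down, z forward; pixel columns grow to the right and rows downward; lengths in m; the calibration is good to about 2 mm. A picture is of the moment at which its call begins. get_calibration takes no time and is no camera call.
- bot.sign_off(): hands the job in, once; it reports no verdict.
The state is a dict: "time": time; "joint_pos": joint angles; "joint_velocities": joint speeds; "joint_torque": joint torques, N m; "position": TCP position; "tool_rot": TCP orientation; "ft_force": force on the tool from outside, world axes, zero at the start; "torque": the same for the moment, N m; "gripper_width": opening from 0.0 (shut) to 1.0 (fully open).
Only numpy, scipy, OpenCV 4.12 (cv2) and the standard library are available. Lean on these libraries where they do the work, as an engineer would, in place of code of your own. Each camera call takes 0.05 s, during which the arm holds its last target.

## Working session

There is one attempt and no reset: what is moved stays moved. The work goes in short steps, Python scripts to look and compute and a shell command to move; the robot and the scene stay as the last step left them, time stands still between calls to the robot, and variables do not carry over. Pictures are saved under pics/ and viewed, and the job is handed in when it is done.

```bash
mkdir -p pics; ls
python3 - <<'E'
from station import bot
import cv2,numpy as np
np.set_printoptions(precision=4,suppress=True)
print(bot.observe())
for n in("side","top"):
    im=bot.snapshot(n);cv2.imwrite(f"pics/{n}0.png",im)
    c=bot.get_calibration(n);print(n,c)
E
```

```text
pics
{'time': 0.0, 'joint_pos': array([ 1.2154,  0.3329, -0.0647,  1.4609,  0.0216,  1.3499, -0.0885]), 'joint_velocities': array([-0.001 , -0.0005, -0.0006,  0.0006,  0.0002, -0.0017, -0.0004]), 'joint_torque': array([ -0.0007, -62.3249,   0.0238, -38.9888,  -0.0616,   0.0397,
         0.0001]), 'position': array([ 0.204 , -0.5903,  0.2218]), 'tool_rot': array([-0.0007,  0.9862,  0.1656, -0.0002]), 'ft_force': array([-0.3012, -0.7453,  0.1586]), 'torque': array([-0.0111, -0.0178, -0.0343]), 'gripper_width': 1.0010245161329228}
side {'fov_y': 48.049662257825105, 'cx': 286.29677866006034, 'cy': 221.76702975316488, 'world_from_camera': array([[ 0.9865, -0.0908,  0.1365,  0.3167],
       [-0.1638, -0.572 ,  0.8037, -1.1076],
       [ 0.0051, -0.8152, -0.5791,  0.898 ],
       [ 0.    ,  0.    ,  0.    ,  1.    ]])}
top {'fov_y': 55.29862983358469, 'cx': 276.3511522120545, 'cy': 200.31829146315008, 'world_from_camera': array([[-0.0109, -0.986 ,  0.1662,  0.3339],
       [-0.9996,  0.0153,  0.025 ,  0.0284],
       [-0.0271, -0.1659, -0.9858,  1.1777],
       [ 0.    ,  0.    ,  0.    ,  1.    ]])}
```

View pics/side0.png

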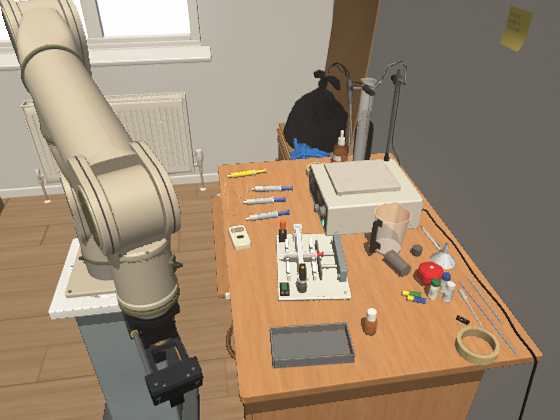

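View pics/top0.png

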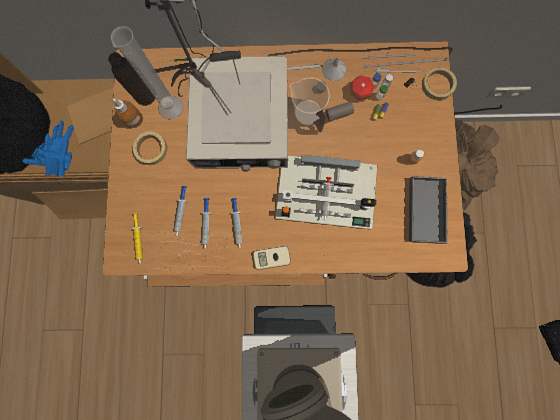

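The side view shows the pump at about (313,265), knob at (302,271), three blue syringes at about (270,188), (265,200) and (268,215), and the yellow look-alike at (246,173). The top view shows blue syringes at (181,210), (206,222) and (237,222), yellow at (138,238), pump at (327,192), tray at (428,210), bottle at (417,157) and timer at (271,257). I'll zoom in.

Run:
```python
import cv2
t=cv2.imread("pics/top0.png");s=cv2.imread("pics/side0.png")
cv2.imwrite("pics/c1.png",cv2.resize(t[145:240,268:388],None,fx=6,fy=6,interpolation=cv2.INTER_CUBIC))
cv2.imwrite("pics/c2.png",cv2.resize(s[215:305,265:360],None,fx=6,fy=6,interpolation=cv2.INTER_CUBIC))
cv2.imwrite("pics/c3.png",cv2.resize(t[175:275,120:260],None,fx=5,fy=5,interpolation=cv2.INTER_CUBIC))
```

```text
(no output)
```

View pics/c1.png

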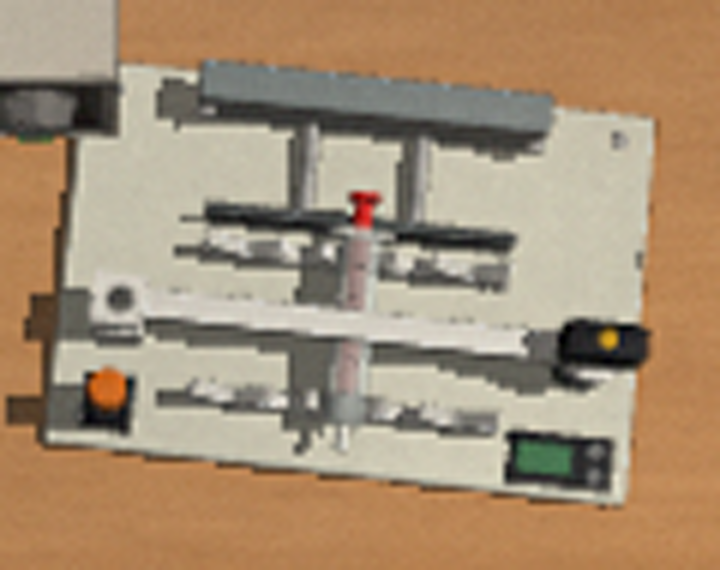

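View pics/c2.png

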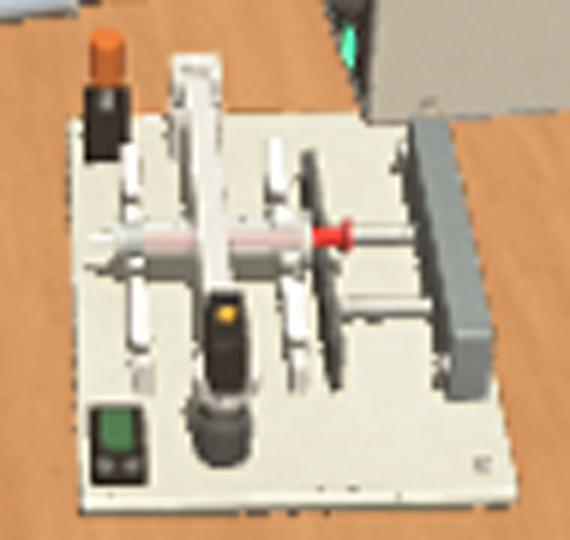

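View pics/c3.png

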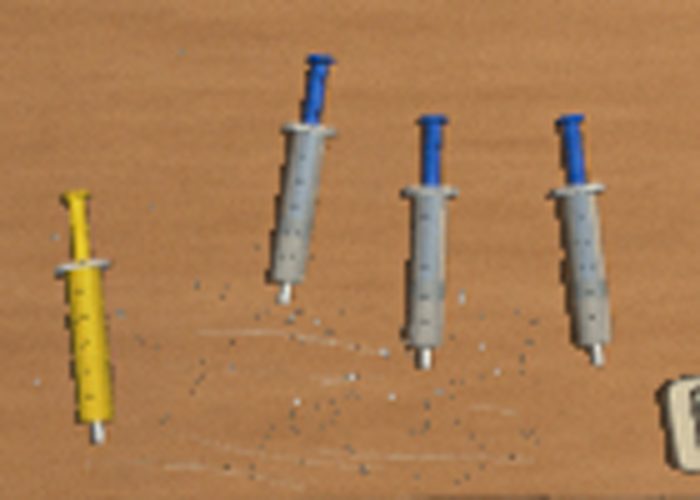

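```bash
cat > h.py <<'E'
import numpy as np,cv2
from station import bot
np.set_printoptions(precision=4,suppress=True)
def cam(n):
    c=bot.get_calibration(n);f=210/np.tan(np.radians(c["fov_y"]/2))
    return f,c["cx"],c["cy"],np.array(c["world_from_camera"])
def ray(n,p):
    f,cx,cy,T=cam(n);d=T[:3,:3]@np.array([(p[0]-cx)/f,(p[1]-cy)/f,1.]);return T[:3,3],d/np.linalg.norm(d)
def onz(n,p,z):
    o,d=ray(n,p);return o+d*(z-o[2])/d[2]
def tri(pt,ps):
    A=np.zeros((3,3));b=np.zeros(3);R=[ray("top",pt),ray("side",ps)]
    for o,d in R:
        M=np.eye(3)-np.outer(d,d);A+=M;b+=M@o
    X=np.linalg.solve(A,b)
    return X,[float(np.linalg.norm((np.eye(3)-np.outer(d,d))@(X-o))*1000) for o,d in R]
def proj(n,X):
    f,cx,cy,T=cam(n);p=T[:3,:3].T@(np.array(X)-T[:3,3]);return np.array([f*p[0]/p[2]+cx,f*p[1]/p[2]+cy])
def uc(u,v,x0,y0,k): return ((u+.5)/k-.5+x0,(v+.5)/k-.5+y0)
E
python3 - <<'E'
from h import *
T=lambda u,v:uc(u,v,268,145,6)
S=lambda u,v:uc(u,v,265,215,6)
for nm,t,s in [("rear right corner",(655,118),(515,492)),("front right",(625,497),(82,502)),("front left",(45,435),(72,118)),
 ("pin head top",(105,378),(107,38)),("knob dot top",(608,339),(227,313)),("eye ~",(120,298),(196,68)),("red disc",(364,208),(347,235)),("nozzle tip",(341,447),(92,239))]:
    print(nm,*tri(T(*t),S(*s)))
E
```

```text
rear right corner [ 0.6363 -0.2425  0.011 ] [1.4629678752638295, 1.4629678752638289]
front right [ 0.447 -0.218  0.011] [0.4227212353289368, 0.42272123532905115]
front left [0.4827 0.0621 0.0104] [1.89910897382136, 1.899108973821493]
pin head top [0.4982 0.0322 0.0812] [0.19741114941169685, 0.19741114941171656]
knob dot top [ 0.5126 -0.1968  0.0932] [1.9503965243260408, 1.9503965243262351]
eye ~ [0.5406 0.0245 0.0629] [1.9232733986673056, 1.9232733986671275]
red disc [ 0.5894 -0.0939  0.0429] [4.779998382444897, 4.7799983824447905]
nozzle tip [ 0.4712 -0.0789  0.0444] [2.325459059108739, 2.3254590591086344]
```

The two views agree with the stated heights to within 3–5 mm. The pump fits at origin ≈ (0.527, -0.086) with yaw ≈ -0.127. I'll write a planning helper (target to tool-axis deltas), locate the tray and syringes, and check the knob crop.

What could be mistaken for the targets:
- **Knob:** the black blade at top (368,202) is the right one. The black pin block at (286,212) and the display at (362,222) are not.
- **Fresh syringes:** blue at (181,210), (206,222) and (237,222), against the yellow look-alike at (138,238).
- **Spent syringe:** red plunger at (328,180).

The crops above confirm these choices.

```bash
cat >> h.py <<'E'
PO=np.array([.527,-.0858]);PY=-.127
def pw(x,y,z=0):
    c,s=np.cos(PY),np.sin(PY);return np.array([PO[0]+c*x-s*y,PO[1]+s*x+c*y,z])
def wp(X):
    c,s=np.cos(PY),np.sin(PY);d=np.array(X[:2])-PO;return np.array([c*d[0]+s*d[1],-s*d[0]+c*d[1]])
from scipy.spatial.transform import Rotation as Ro
def pose():
    o=bot.observe();q=np.array(o["tool_rot"]);R=Ro.from_quat(q[[1,2,3,0]]).as_matrix();return np.array(o["position"]),R,o
def plan(X,ya=None):
    """delta to X in tool mm; ya desired world angle of tool y (mod pi)"""
    p,R,o=pose();d=R.T@(np.array(X)-p)*1000
    cur=np.arctan2(R[1,1],R[0,1]);out="delta mm %s"%np.round(d,1)
    if ya is not None:
        t=[-np.degrees((ya-cur+k*np.pi)) for k in(-2,-1,0,1,2)]
        out+=" twist options %s"%np.round([a for a in t if abs(a)<200],1)
    print(out,"| pos",p*1000,"ya %.3f"%cur,"tilt",np.round(R[:2,2],4),"j7 %.2f"%o["joint_pos"][6],"w %.3f F"%o["gripper_width"],np.round(o["ft_force"],1),"t %.2f"%o["time"])
def syr(n,im,z,col):
    hsv=cv2.cvtColor(im,cv2.COLOR_BGR2HSV)
    lo,hi={"blue":((105,140,60),(125,255,255))}[col]
    m=cv2.inRange(hsv,lo,hi);k,l,st,ce=cv2.connectedComponentsWithStats(m)
    return [(st[i,4],ce[i]) for i in range(1,k) if st[i,4]>8]
E
python3 - <<'E'
from h import *
t=cv2.imread("pics/top0.png");s=cv2.imread("pics/side0.png")
plan([.5128,-.1969,.20],PY)
for n,im in(("top",t),("side",s)):
  for a,c in syr(n,im,0,"blue"): print(n,a,c)
for p in [(413,178),(444,179),(447,242),(414,242)]: print("tray",onz("top",p,.028))
cv2.imwrite("pics/c4.png",cv2.resize(t[140:250,400:470],None,fx=5,fy=5,interpolation=cv2.INTER_CUBIC))
cv2.imwrite("pics/c5.png",cv2.resize(s[160:250,215:310],None,fx=6,fy=6,interpolation=cv2.INTER_CUBIC))
E
```

```text
delta mm [ 420.3 -271.    22.2] twist options [116.3 -63.7] | pos [ 204.0822 -590.3869  221.834 ] ya -1.238 tilt [-0.0005  0.0012] j7 -0.09 w 1.003 F [0.5 0.4 0.6] t 0.10
top 726 [ 52.686  154.0799]
top 34 [ 69.4706 130.3824]
top 18 [ 41.7778 145.0556]
top 35 [182.6571 192.0857]
top 42 [206.  204.5]
top 36 [234.2222 203.8889]
side 396 [306.1742 151.1995]
side 11 [286.9091 187.9091]
side 17 [278.7059 199.1176]
side 19 [283.2105 212.4211]
side 20 [445.95 274.4 ]
side 31 [419.4194 299.2258]
tray [ 0.5874 -0.3409  0.028 ]
tray [ 0.5829 -0.4299  0.028 ]
tray [ 0.4007 -0.4238  0.028 ]
tray [ 0.4019 -0.3313  0.028 ]
```

View pics/c4.png

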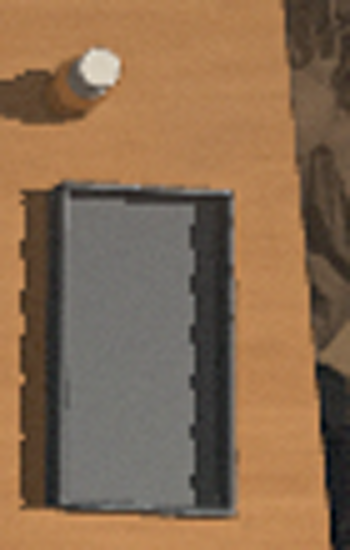

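View pics/c5.png

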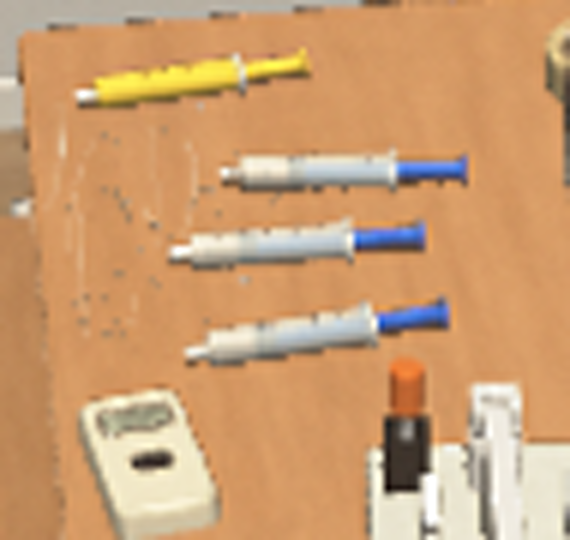

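Confirmed: three blue syringes, and the yellow one lies apart at the far left. The tray centre is at about (0.493, -0.381), with its long side along world x. Moving over the knob now.

```bash
python3 -m creep '{"delta_pos":[[35,-22.5,0],[70,-45,0],[105,-68,0],[140,-90,0],[175,-113,0],[210,-135,5],[245,-158,10],[280,-180,15],[315,-203,20],[350,-226,22],[385,-248,22],[420,-271,22]],"twist":[-6,-12,-18,-24,-30,-36,-42,-48,-54,-60,-63.7,-63.7],"hand":[-0.2,-0.2,-0.2,-0.2,-0.2,-0.2,-0.2,-0.2,-0.2,-0.2,-0.2,-0.2]}' 40
python3 - <<'E'
from h import *
plan(pw(0,-112,.072),PY)
for n in("top","side"): cv2.imwrite(f"pics/{n}1.png",bot.snapshot(n))
E
```

```text
time: 1.1
position: [0.5124, -0.1967, 0.2003]
tool_rot: [-0.0, 0.749, 0.663, -0.0]
ft_force: [0.3, -0.2, -0.1]
gripper_width: 0.602
delta mm [-111886.8    -548.      140.9] twist options [ 180.3    0.3 -179.7] | pos [ 512.4114 -196.7154  200.262 ] ya -0.122 tilt [-0.0005 -0.0001] j7 0.08 w 0.602 F [ 0.3 -0.2 -0.1] t 1.10
```

Run:
```python
from h import *
plan(pw(0,-.112,.074),PY)
t=cv2.imread("pics/top1.png")[120:270,240:440];s=cv2.imread("pics/side1.png")[150:310,230:400]
cv2.imwrite("pics/c6.png",np.hstack([cv2.resize(t,(400,300)),cv2.resize(s,(319,300))]))
```

```text
delta mm [ -6.8  -1.9 126.5] twist options [ 180.6    0.6 -179.4] | pos [ 515.3012 -190.7918  200.4851] ya -0.116 tilt [0.0015 0.0032] j7 0.07 w 0.599 F [ 0.8 -0.2 -0.5] t 1.20
```

View pics/c6.png

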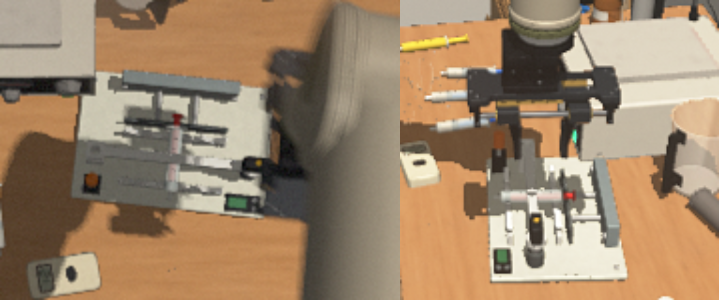

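```bash
python3 -m creep '{"delta_pos":[[0,0,20],[0,0,40],[0,0,60],[0,0,60],[0,0,60],[0,0,60]],"twist":[0,0,0,0,0,0],"hand":[-0.2,-0.2,-0.2,-0.2,-0.2,-0.2]}' 40
python3 - <<'E'
from h import *
plan(pw(0,-.112,.074),PY)
E
```

```text
time: 1.7
position: [0.5122, -0.1986, 0.1416]
tool_rot: [0.0, 0.75, 0.661, 0.0]
ft_force: [-0.5, 0.1, -0.4]
gripper_width: 0.603
delta mm [ 1.8  0.3 67.6] twist options [ 180.    0. -180.] | pos [ 512.2499 -198.5897  141.6129] ya -0.126 tilt [ 0.0009 -0.0003] j7 0.05 w 0.603 F [-0.5  0.1 -0.4] t 1.70
```

```bash
python3 -m creep '{"delta_pos":[[0.5,0,20],[0.5,0,40],[0.5,0,60],[0.5,0,67],[0.5,0,67],[0.5,0,67],[0.5,0,67],[0.5,0,67],[0.5,0,67],[0.5,0,67],[0.5,0,67]],"twist":[0,0,0,0,0,0,0,0,0,0,0],"hand":[-0.2,-0.2,-0.2,-0.2,-0.2,-0.2,1,1,1,1,1]}' 45
python3 - <<'E'
from h import *
plan(pw(0,-.112,.074),PY)
E
```

```text
time: 2.62
position: [0.5121, -0.198, 0.0739]
tool_rot: [0.0, 0.75, 0.661, 0.0]
ft_force: [0.5, -0.5, -0.5]
gripper_width: 0.308
delta mm [ 1.2  0.6 -0.1] twist options [ 180.    0. -180.] | pos [ 512.0573 -198.0122   73.9391] ya -0.126 tilt [ 0.0005 -0.0003] j7 0.02 w 0.308 F [ 0.5 -0.5 -0.5] t 2.62
```

```bash
python3 -m creep '{"delta_pos":[[0,0,0],[0,0,0],[0,0,0],[0,0,0],[0,0,0]],"twist":[0,0,0,0,0],"hand":[1,1,1,1,1]}' 45
python3 - <<'E'
from h import *
plan(pw(0,-.112,.074),PY)
E
```

```text
time: 3.03
position: [0.5128, -0.1981, 0.074]
tool_rot: [0.001, 0.75, 0.661, 0.001]
ft_force: [5.0, -1.0, -0.2]
gripper_width: 0.203
delta mm [ 1.2 -0.1 -0. ] twist options [ 180.1    0.1 -179.9] | pos [ 512.7836 -198.0729   73.9647] ya -0.126 tilt [ 0.0019 -0.0005] j7 0.02 w 0.203 F [ 5.  -1.  -0.2] t 3.03
```

Gripped at the knob width (about 18 mm). Lifting.

```bash
python3 -m creep '{"delta_pos":[[0,0,-8],[0,0,-16],[0,0,-24],[0,0,-32],[0,0,-40],[0,0,-40],[0,0,-40],[0,0,-40]],"twist":[0,0,0,0,0,0,0,0],"hand":[1,1,1,1,1,1,1,1]}' 45
python3 - <<'E'
from h import *
plan(pw(0,-.112,.074),PY)
for n in("top","side"): cv2.imwrite(f"pics/{n}2.png",bot.snapshot(n))
s=cv2.imread("pics/side2.png")[150:310,230:400]
cv2.imwrite("pics/c7.png",cv2.resize(s,None,fx=3.5,fy=3.5,interpolation=cv2.INTER_CUBIC))
E
```

```text
time: 3.7
position: [0.5127, -0.1978, 0.113]
tool_rot: [0.001, 0.75, 0.661, 0.001]
ft_force: [10.5, -0.5, -10.9]
gripper_width: 0.199
delta mm [ 0.8 -0.1 39. ] twist options [ 180.1    0.1 -179.9] | pos [ 512.7347 -197.7503  113.0246] ya -0.126 tilt [0.0019 0.0001] j7 0.04 w 0.199 F [ 10.5  -0.5 -10.9] t 3.70
```

View pics/c7.png

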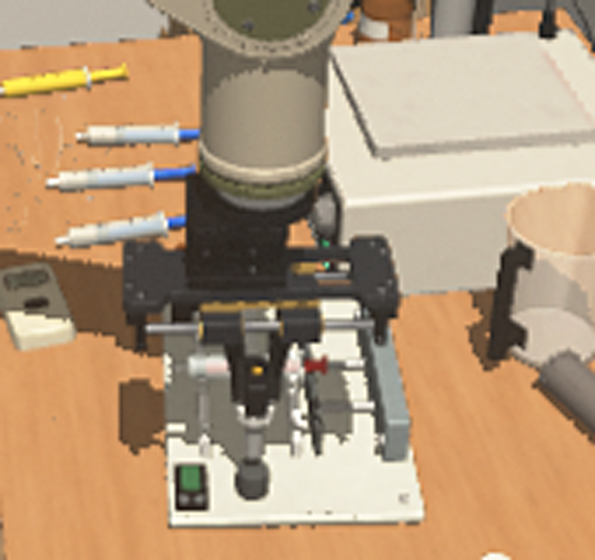

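Lifted 39 mm with the bar up and 10.9 N on the tool. Turning it aside (clockwise from above, so a positive twist).

```bash
python3 -m creep '{"delta_pos":[[0,0.7,0],[0,0.7,0],[0,0.7,0],[0,0.7,0],[0,0.7,0],[0,0.7,0],[0,0.7,0],[0,0.7,0],[0,0.7,0],[0,0.7,0],[0,0.7,0],[0,0.7,0]],"twist":[4,10,17,24,31,38,45,52,59,66,73,80],"hand":[1,1,1,1,1,1,1,1,1,1,1,1]}' 45; python3 -m creep '{"delta_pos":[[0,0,0],[0,0,0],[0,0,0],[0,0,0]],"twist":[2,4,4,4],"hand":[1,1,1,1]}' 45;python3 - <<'E'
from h import *
plan(pw(0,-.112,.074),PY-1.5)
for n in("top","side"): cv2.imwrite(f"pics/{n}3.png",bot.snapshot(n))
s=cv2.imread("pics/side3.png")[150:310,230:400]
cv2.imwrite("pics/c8.png",cv2.resize(s,None,fx=3.5,fy=3.5,interpolation=cv2.INTER_CUBIC))
E
```

```text
time: 4.8
position: [0.5132, -0.1981, 0.1127]
tool_rot: [0.0, 1.0, 0.021, 0.001]
ft_force: [10.1, -3.5, -11.3]
gripper_width: 0.205
time: 5.13
position: [0.5132, -0.1982, 0.1127]
tool_rot: [0.0, 1.0, -0.011, 0.001]
ft_force: [10.1, -3.9, -11.4]
gripper_width: 0.205
delta mm [-0.4 -1.3 38.7] twist options [ 182.    2. -178.] | pos [ 513.1704 -198.1852  112.7201] ya -1.593 tilt [ 0.0012 -0.0001] j7 -1.38 w 0.205 F [ 10.1  -3.9 -11.4] t 5.13
```

View pics/c8.png

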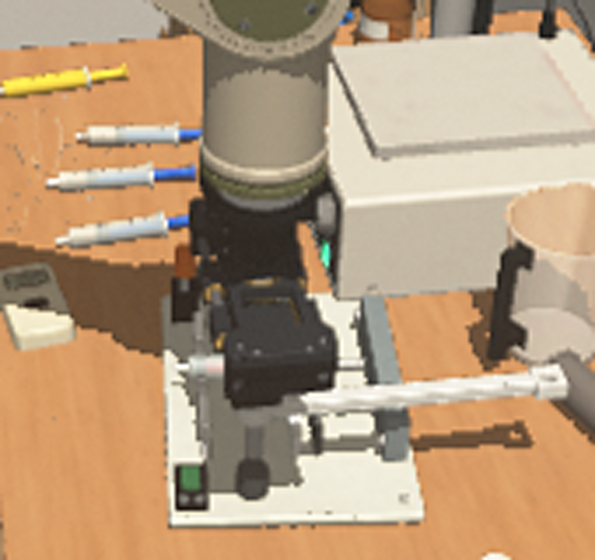

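```bash
sed -i 's/^PO=.*;/PO=np.array([.5280,-.0870]);/' h.py
python3 - <<'E'
from h import *
cv2.imwrite("pics/c9.png",cv2.resize(cv2.imread("pics/top3.png")[70:240,260:460],None,fx=3.5,fy=3.5,interpolation=cv2.INTER_CUBIC))
print(onz("top",(352,112),.03), pw(.236,-.112))
E
```

```text
[ 0.7925 -0.1725  0.03  ] [ 0.7479 -0.228   0.    ]
```

View pics/c9.png

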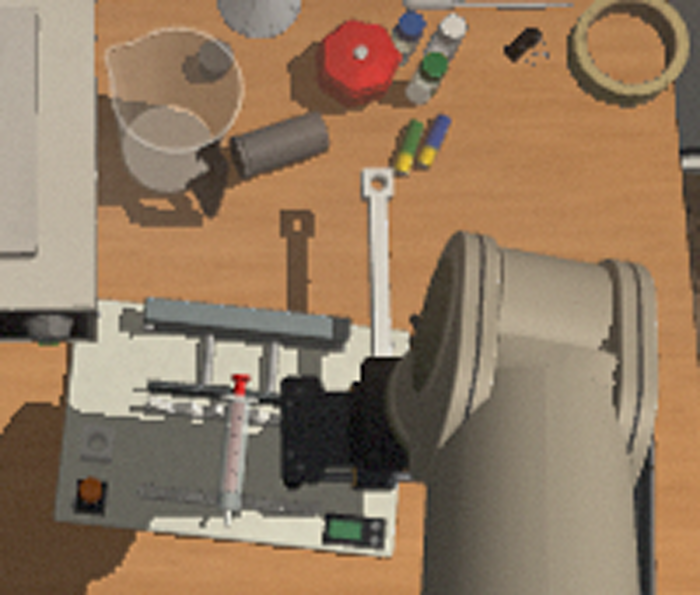

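The bar is clear of everything: its eye is at crop (377,183) and the spent syringe at (235,450) is uncovered. Lowering and releasing.

```bash
python3 -m creep '{"delta_pos":[[0,0,8],[0,0,16],[0,0,24],[0,0,32],[0,0,39],[0,0,41],[0,0,42],[0,0,42],[0,0,42],[0,0,42],[0,0,42],[0,0,42]],"twist":[0,0,0,0,0,0,0,0,0,0,0,0],"hand":[1,1,1,1,1,1,1,1,-0.1,-0.1,-0.1,-0.1]}' 45; python3 -m creep '{"delta_pos":[[0,0,0],[0,0,0],[0,0,-30],[0,0,-70],[0,0,-70]],"twist":[0,0,0,0,0],"hand":[-0.1,-0.1,-0.1,-0.1,-0.1]}'
python3 - <<'E'
from h import *
plan(pw(0,0,.14),PY+np.pi/2)
E
```

```text
time: 6.23
position: [0.5121, -0.1979, 0.0712]
tool_rot: [-0.0, 1.0, -0.011, -0.001]
ft_force: [-0.7, 0.3, -0.7]
gripper_width: 0.422
time: 6.65
position: [0.5159, -0.1989, 0.1484]
tool_rot: [0.002, 1.0, -0.011, 0.004]
ft_force: [1.0, 0.2, 2.0]
gripper_width: 0.544
delta mm [   9.6 -112.2    8.2] twist options [ 186.    6. -174.] | pos [ 515.8755 -198.9164  148.4341] ya -1.592 tilt [ 0.0087 -0.0032] j7 -1.37 w 0.544 F [1.  0.2 2. ] t 6.65
```

```bash
python3 -m creep '{"delta_pos":[[3,-35,0],[6,-70,5],[9.5,-112,10],[9.5,-112,40],[9.5,-112,70],[9.5,-112,70],[9.5,-112,70],[9.5,-112,70],[9.5,-112,70]],"twist":[3,6,6,6,6,6,6,6,6],"hand":[-0.1,-0.1,-0.1,-0.1,-0.1,-0.1,-0.1,-0.1,-0.1]}' 25
python3 - <<'E'
from h import *
plan(pw(0,0,.033),PY+np.pi/2)
E
```

```text
time: 7.4
position: [0.5257, -0.0869, 0.0734]
tool_rot: [0.0, 0.998, -0.064, 0.001]
ft_force: [-0.3, -0.6, 0.6]
gripper_width: 0.551
delta mm [ 2.2 -0.2 40.5] twist options [ 180.   -0. -180.] | pos [525.6847 -86.9231  73.4481] ya -1.698 tilt [ 0.0027 -0.0006] j7 -1.72 w 0.551 F [-0.3 -0.6  0.6] t 7.40
```

```bash
python3 -m creep '{"delta_pos":[[1,0,20],[1,0,35],[1,0,40],[1,0,40],[1,0,40],[1,0,40],[1,0,40],[1,0,40],[1,0,40],[1,0,40],[1,0,40],[1,0,40]],"twist":[0,0,0,0,0,0,0,0,0,0,0,0],"hand":[-0.1,-0.1,-0.1,-0.1,1,1,1,1,1,1,1,1]}' 25
python3 - <<'E'
from h import *
plan(pw(0,0,.033),PY+np.pi/2)
E
```

```text
time: 8.4
position: [0.5257, -0.0869, 0.0319]
tool_rot: [0.0, 0.998, -0.063, 0.0]
ft_force: [0.1, -2.4, 3.4]
gripper_width: 0.219
delta mm [ 2.3 -0.2 -1.1] twist options [ 180.    0. -180.] | pos [525.6944 -86.8867  31.8559] ya -1.697 tilt [ 0.0005 -0.0006] j7 -1.74 w 0.219 F [ 0.1 -2.4  3.4] t 8.40
```

```bash
python3 -m creep '{"delta_pos":[[0,0,0],[0,0,0],[0,0,-15],[0,0,-30],[0,0,-50],[0,0,-80],[0,0,-110],[0,0,-110],[0,0,-110]],"twist":[0,0,0,0,0,0,0,0,0],"hand":[1,1,1,1,1,1,1,1,1]}' 25
python3 - <<'E'
from h import *
plan([.493,-.381,.14],np.pi/2+.03)
for n in("top","side"): cv2.imwrite(f"pics/{n}4.png",bot.snapshot(n))
s=cv2.imread("pics/side4.png")[150:370,210:400]
cv2.imwrite("pics/c10.png",cv2.resize(s,None,fx=2.7,fy=2.7,interpolation=cv2.INTER_CUBIC))
E
```

```text
time: 9.15
position: [0.5264, -0.086, 0.1429]
tool_rot: [0.0, 0.998, -0.063, 0.001]
ft_force: [-0.9, 0.2, -1.1]
gripper_width: 0.224
delta mm [  3.9 296.9   2.8] twist options [ 171.1   -8.9 -188.9] | pos [526.3895 -85.9509 142.8609] ya -1.697 tilt [ 0.0029 -0.0002] j7 -1.69 w 0.224 F [-0.9  0.2 -1.1] t 9.15
```

View pics/c10.png

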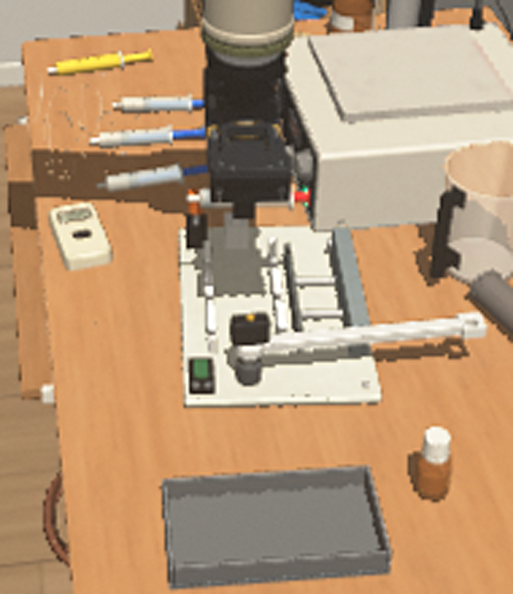

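```bash
python3 -m creep '{"delta_pos":[[0,35,0],[0,70,0],[0,110,0],[0,150,0],[0,190,0],[2,225,0],[4,260,0],[4,285,0],[4,297,0],[4,297,0],[4,297,0],[4,297,0]],"twist":[0,0,0,0,0,0,-5,-5,-5,-5,-5,-5],"hand":[1,1,1,1,1,1,1,1,1,1,1,1]}' 25
python3 - <<'E'
from h import *
plan([.493,-.381,.018],np.pi/2-.04)
E
```

```text
time: 10.25
position: [0.4927, -0.3792, 0.1408]
tool_rot: [-0.001, 1.0, -0.018, -0.0]
ft_force: [0.1, -0.2, -0.8]
gripper_width: 0.224
delta mm [  0.5   2.  122.8] twist options [ 180.2    0.2 -179.8] | pos [ 492.6724 -379.2397  140.8208] ya -1.608 tilt [-0.0005  0.0017] j7 -1.08 w 0.224 F [ 0.1 -0.2 -0.8] t 10.25
```

```bash
python3 -m creep '{"delta_pos":[[0,1,30],[0,1,65],[0,1,95],[0,1,115],[0,1,128],[0,1,132],[0,1,132],[0,1,132],[0,1,132],[0,1,132],[0,1,132],[0,1,132]],"twist":[0,0,0,0,0,0,0,0,0,0,0,0],"hand":[1,1,1,1,1,1,1,1,0.3,0.3,0.3,0.3]}' 25; python3 -m creep '{"delta_pos":[[0,0,0],[0,0,0],[0,0,-20],[0,0,-60],[0,0,-100],[0,0,-140],[0,0,-150],[0,0,-150]],"twist":[0,0,0,0,0,0,0,0],"hand":[0.3,0.3,0.3,0.3,0.3,-0.1,-0.1,-0.1]}' 25
python3 - <<'E'
from h import *
plan(pw(-.1,.15,.15),PY+np.pi/2)
for n in("top","side"): cv2.imwrite(f"pics/{n}5.png",bot.snapshot(n))
t=cv2.imread("pics/top5.png");s=cv2.imread("pics/side5.png")
cv2.imwrite("pics/c11.png",np.hstack([cv2.resize(t[170:280,110:260],(410,300)),cv2.resize(s[300:380,240:380],(390,300))]))
for n,im in(("top",t),("side",s)):
  for a,c in syr(n,im,0,"blue"): print(n,a,c)
E
```

```text
time: 11.25
position: [0.4924, -0.3828, 0.0103]
tool_rot: [0.0, 1.0, -0.02, 0.001]
ft_force: [0.5, -0.4, -0.3]
gripper_width: 0.338
time: 11.92
position: [0.4939, -0.3838, 0.1642]
tool_rot: [0.002, 1.0, -0.02, 0.003]
ft_force: [0.7, 0.3, -0.8]
gripper_width: 0.49
delta mm [ -64.  -456.2   11.9] twist options [ 185.    5. -175.] | pos [ 493.8722 -383.7913  164.2112] ya -1.610 tilt [ 0.0059 -0.0044] j7 -1.08 w 0.490 F [ 0.7  0.3 -0.8] t 11.92
top 756 [ 53.8704 152.2328]
top 9 [ 70.7778 127.    ]
top 35 [ 26.7714 160.4286]
top 36 [182.6389 191.9444]
top 42 [206.  204.5]
top 35 [234.2    203.6857]
side 11 [286.9091 187.9091]
side 18 [278.6667 199.1667]
side 21 [283.2381 212.5238]
side 18 [446.1111 274.3333]
side 31 [419.4194 299.2258]
```

View pics/c11.png

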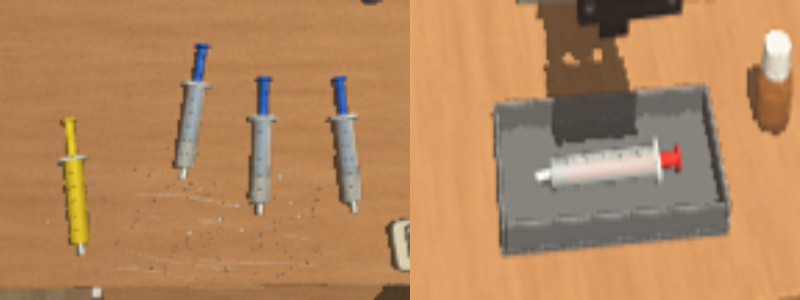

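The spent syringe lies in the tray along its length, with its red disc at crop (668,158). Now measuring the fresh syringes from both views.

```bash
cat > m.py <<'E'
from h import *
def meas(nm,T,S):
    # tip,front,flange,end : along-axis -57,-45,46.5,91 mm
    s=np.array([-57,-45,46.5,91])/1000
    P=np.array([tri(uc(*a,120,175,5),uc(*b,215,160,6))[0] for a,b in zip(T,S)])
    res=[tri(uc(*a,120,175,5),uc(*b,215,160,6))[1][0] for a,b in zip(T,S)]
    # plane rays at z=.01, each view
    out=[]
    for P2 in (P,np.array([onz("top",uc(*a,120,175,5),.01) for a in T]),np.array([onz("side",uc(*b,215,160,6),.01) for b in S])):
        A=np.c_[np.ones(4),s];c,*_=np.linalg.lstsq(A,P2,rcond=None);out.append((c[0],np.linalg.norm(c[1]),np.arctan2(c[1][1],c[1][0])))
    print(nm,"tri",*out[0],"res",np.round(res,1),"\n   top",*out[1],"\n   side",*out[2])
if __name__=="__main__":
    meas("A",[(285,302),(287,283),(309,130),(321,57)],[(222,173),(240,173),(394,168),(466,168)])
    meas("B",[(425,368),(424,347),(431,192),(434,118)],[(170,254),(191,250),(350,240),(424,235)])
    meas("C",[(598,363),(595,347),(576,190),(570,117)],[(188,354),(208,350),(370,326),(447,313)])
E
python3 m.py
```

```text
A tri [0.4905 0.3458 0.0083] 1.0003461893651695 -0.11722746030531916 res [2.  1.8 2.5 2. ] 
   top [0.4882 0.3453 0.01  ] 0.9974608262329212 -0.11678716548973947 
   side [0.4923 0.3433 0.01  ] 1.000041263918967 -0.11110839441564282
B tri [0.4523 0.2681 0.0078] 1.0022341450788474 -0.01934457642436082 res [2.3 2.4 2.9 2.4] 
   top [0.4496 0.2677 0.01  ] 0.9975397180695031 -0.020575986991204644 
   side [0.4545 0.265  0.01  ] 1.0008027836023663 -0.026469089183750485
C tri [0.4523 0.1748 0.0065] 1.0034635760908008 0.11981291629739212 res [1.9 2.8 2.3 2.6] 
   top [0.4495 0.1745 0.01  ] 0.9980285990282048 0.11947052682550843 
   side [0.4542 0.17   0.01  ] 0.9995286227876453 0.1120702315840393
```

```bash
python3 -m creep '{"delta_pos":[[-3,-40,0],[-6,-80,0],[-9,-120,0],[-12,-160,0],[-15,-200,0],[-18,-240,0],[-21,-280,0],[-24,-320,0],[-27,-360,0],[-30,-400,0],[-33,-440,0],[-36,-480,0]],"twist":[0,-2,-4,-6,-8,-9,-9,-9,-9,-9,-9,-9],"hand":[-0.1,-0.1,-0.1,-0.1,-0.1,-0.1,-0.1,-0.1,-0.1,-0.1,-0.1,-0.1]}' 25; python3 -m creep '{"delta_pos":[[0,-25,0],[0,-50,20],[0,-70,40],[0,-72,60],[0,-72,60],[0,-72,60],[0,-72,60],[0,-72,60],[0,-72,60]],"twist":[0,0,0,0,0,0,0,0,0],"hand":[-0.1,-0.1,-0.1,-0.1,-0.1,-0.1,-0.1,-0.1,-0.1]}' 25
python3 - <<'E'
from h import *
plan([.452,.1740,.004],.12+np.pi/2)
E
```

```text
time: 13.02
position: [0.4733, 0.1001, 0.1581]
tool_rot: [0.0, 0.998, 0.059, -0.001]
ft_force: [1.6, -0.1, -0.3]
gripper_width: 0.552
time: 13.77
position: [0.467, 0.1695, 0.1005]
tool_rot: [0.0, 0.998, 0.058, 0.001]
ft_force: [0.3, -1.1, 0.9]
gripper_width: 0.547
delta mm [-14.6  -6.3  96.5] twist options [ 179.8   -0.2 -180.2] | pos [467.0411 169.469  100.491 ] ya -1.454 tilt [0.0016 0.    ] j7 -2.01 w 0.547 F [ 0.3 -1.1  0.9] t 13.77
```

```bash
python3 -m creep '{"delta_pos":[[-7,-3,20],[-14,-6,40],[-14.5,-6,60],[-14.5,-6,80],[-14.5,-6,92],[-14.5,-6,95],[-14.5,-6,95],[-14.5,-6,95],[-14.5,-6,95]],"twist":[0,0,0,0,0,0,0,0,0],"hand":[-0.1,-0.1,-0.1,-0.1,-0.1,-0.1,-0.1,-0.1,-0.1]}' 25
python3 - <<'E'
from h import *
plan([.452,.1740,.004],.12+np.pi/2)
E
```

```text
time: 14.52
position: [0.4521, 0.1745, 0.0057]
tool_rot: [-0.0, 0.998, 0.059, 0.001]
ft_force: [0.9, 0.7, 0.8]
gripper_width: 0.555
delta mm [-0.1  0.5  1.7] twist options [ 179.9   -0.1 -180.1] | pos [452.0711 174.4988   5.6733] ya -1.453 tilt [0.0018 0.0004] j7 -2.12 w 0.555 F [0.9 0.7 0.8] t 14.52
```

```bash
python3 -m creep '{"delta_pos":[[0,0,1],[0,0,2],[0,0,2],[0,0,2],[0,0,2],[0,0,2],[0,0,2],[0,0,2],[0,0,2],[0,0,2],[0,0,2],[0,0,2]],"twist":[0,0,0,0,0,0,0,0,0,0,0,0],"hand":[-0.1,1,1,1,1,1,1,1,1,1,1,1]}' 25; python3 -m creep '{"delta_pos":[[0,0,-10],[0,0,-30],[0,0,-60],[0,0,-90],[0,0,-110],[0,0,-110],[0,0,-110],[0,0,-110]],"twist":[0,0,0,0,0,0,0,0],"hand":[1,1,1,1,1,1,1,1]}' 25
python3 - <<'E'
from h import *
plan(pw(0,.054,.12),PY+np.pi/2)
for n in("top","side"): cv2.imwrite(f"pics/{n}6.png",bot.snapshot(n))
t=cv2.imread("pics/top6.png");s=cv2.imread("pics/side6.png")
cv2.imwrite("pics/c12.png",np.hstack([cv2.resize(t[170:280,170:290],(400,367)),cv2.resize(s[150:260,215:335],(400,367))]))
E
```

```text
time: 15.52
position: [0.4512, 0.1742, 0.0026]
tool_rot: [0.0, 0.998, 0.059, 0.0]
ft_force: [0.1, -0.2, 1.7]
gripper_width: 0.216
time: 16.18
position: [0.4507, 0.174, 0.1121]
tool_rot: [0.0, 0.998, 0.059, -0.0]
ft_force: [-1.0, -0.2, -1.0]
gripper_width: 0.225
delta mm [ 59.1 215.9  -7.8] twist options [ 194.   14. -166.] | pos [450.7298 174.0048 112.1204] ya -1.453 tilt [-0.0005 -0.0004] j7 -2.01 w 0.225 F [-1.  -0.2 -1. ] t 16.18
```

View pics/c12.png

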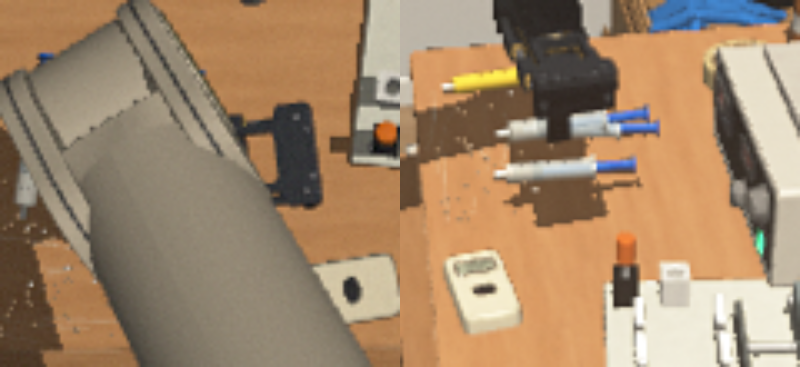

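Blue syringe C is held at mid-barrel (grip at crop (558,130), barrel from 510 to 610). B and A are still on the desk. Carrying C to channel 3.

```bash
python3 -m creep '{"delta_pos":[[8,35,-8],[18,70,-8],[28,105,-8],[38,140,-8],[48,175,-8],[55,200,-8],[59,216,-8],[59,216,-8],[59,216,-8],[59,216,-8],[59,216,-8],[59,216,-8]],"twist":[2,4,6,8,10,12,14,14,14,14,14,14],"hand":[1,1,1,1,1,1,1,1,1,1,1,1]}' 25
python3 - <<'E'
from h import *
plan(pw(0,.054,.040),PY+np.pi/2)
for n in("top","side"): cv2.imwrite(f"pics/{n}7.png",bot.snapshot(n))
t=cv2.imread("pics/top7.png");s=cv2.imread("pics/side7.png")
cv2.imwrite("pics/c13.png",np.hstack([cv2.resize(t[140:240,260:380],(400,333)),cv2.resize(s[205:305,255:355],(333,333))]))
E
```

```text
time: 17.28
position: [0.535, -0.0318, 0.1206]
tool_rot: [-0.0, 0.998, -0.062, 0.0]
ft_force: [-0.3, -0.4, -0.3]
gripper_width: 0.221
delta mm [ 0.1  1.7 80.6] twist options [ 180.2    0.2 -179.8] | pos [534.9538 -31.7859 120.6093] ya -1.695 tilt [0.     0.0002] j7 -1.82 w 0.221 F [-0.3 -0.4 -0.3] t 17.28
```

View pics/c13.png

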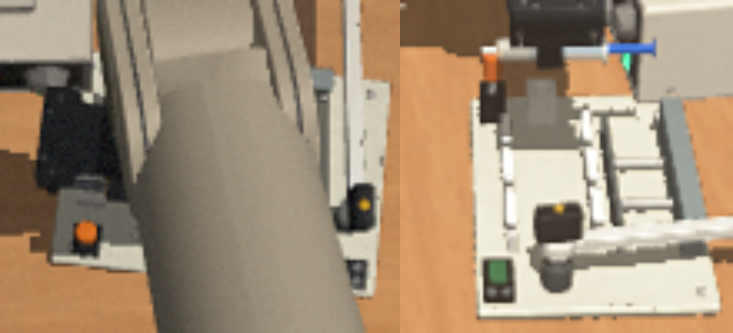

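Run:
```python
from h import *
s=cv2.imread("pics/side7.png")
cv2.imwrite("pics/c14.png",cv2.resize(s[200:245,270:340],None,fx=10,fy=10,interpolation=cv2.INTER_CUBIC))
for x in(-.057,-.045,.0465,.091): print(x,(proj("side",pw(x,.054-.0017,.128))-[270,200])*10+4.5)
```

```text
-0.057 [ 91.3744 206.2764]
-0.045 [133.6777 205.5373]
0.0465 [455.4042 199.9163]
0.091 [611.3396 197.192 ]
```

View pics/c14.png

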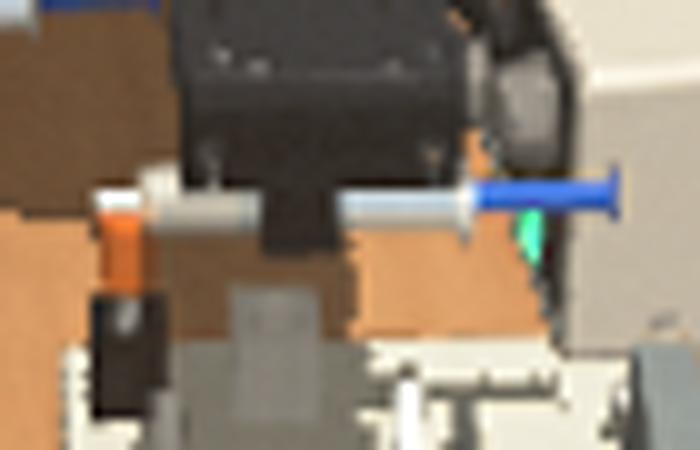

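The image agrees with the prediction once the side camera's roughly 2 mm bias (also visible on the finger) is allowed for. Lowering C into channel 3.

```bash
python3 -m creep '{"delta_pos":[[0,1,20],[0,1,40],[0,1,55],[0,1,65],[0,1,72],[0,1,78],[0,1,80],[0,1,81],[0,1,81],[0,1,81]],"twist":[0,0,0,0,0,0,0,0,0,0],"hand":[1,1,1,1,1,1,1,1,1,1]}' 25
python3 - <<'E'
from h import *
plan(pw(0,.054,.0385),PY+np.pi/2)
for n in("top","side"): cv2.imwrite(f"pics/{n}8.png",bot.snapshot(n))
t=cv2.imread("pics/top8.png");s=cv2.imread("pics/side8.png")
cv2.imwrite("pics/c15.png",cv2.resize(s[215:270,265:345],None,fx=8,fy=8,interpolation=cv2.INTER_CUBIC))
E
```

```text
time: 18.22
position: [0.5355, -0.0343, 0.0401]
tool_rot: [0.0, 0.998, -0.063, 0.0]
ft_force: [0.9, -0.7, 0.1]
gripper_width: 0.223
delta mm [-0.7 -0.8  1.6] twist options [ 180.    0. -180.] | pos [535.4819 -34.2904  40.1321] ya -1.697 tilt [ 0.001  -0.0002] j7 -1.86 w 0.223 F [ 0.9 -0.7  0.1] t 18.22
```

View pics/c15.png

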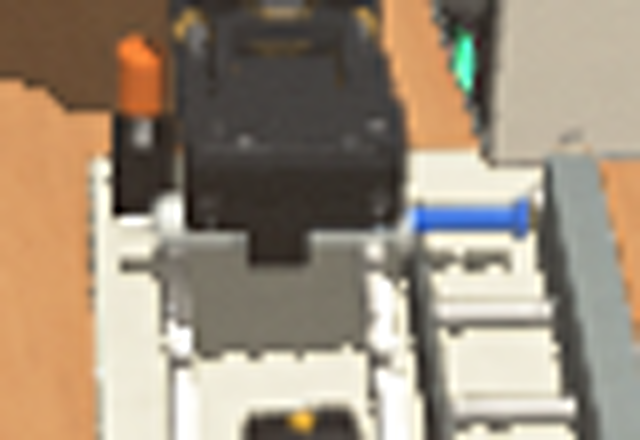

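```bash
python3 -m creep '{"delta_pos":[[0,0,1],[0,0,1.5],[0,0,1.5],[0,0,1.5],[0,0,1.5],[0,0,1.5],[0,0,1.5],[0,0,1.5],[0,0,-20],[0,0,-50],[0,0,-90],[0,0,-90]],"twist":[0,0,0,0,0,0,0,0,0,0,0,0],"hand":[1,1,0.2,0.2,0.2,0.2,0.2,0.2,0.2,0.2,0,0]}' 25; python3 -m creep '{"delta_pos":[[0,-40,0],[0,-80,0],[0,-120,0],[0,-160,0],[0,-200,0],[0,-200,0],[0,-200,0],[0,-200,0]],"twist":[0,0,0,0,0,0,0,0],"hand":[-0.1,-0.1,-0.1,-0.1,-0.1,-0.1,-0.1,-0.1]}' 25
python3 - <<'E'
from h import *
plan([.452,.2670,.10],-.02+np.pi/2)
for n in("top","side"): cv2.imwrite(f"pics/{n}9.png",bot.snapshot(n))
t=cv2.imread("pics/top9.png");s=cv2.imread("pics/side9.png")
cv2.imwrite("pics/c16.png",np.hstack([cv2.resize(t[140:240,260:380],(400,333)),cv2.resize(s[205:305,255:355],(333,333))]))
cv2.imwrite("pics/c17.png",cv2.resize(s[160:250,215:310],None,fx=6,fy=6,interpolation=cv2.INTER_CUBIC))
for n,im in(("top",t),("side",s)):
  for a,c in syr(n,im,0,"blue"): print(n,a,c)
E
```

```text
time: 19.32
position: [0.5387, -0.034, 0.1366]
tool_rot: [0.0, 0.998, -0.063, 0.005]
ft_force: [2.3, -0.4, 0.7]
gripper_width: 0.464
time: 19.98
position: [0.5602, 0.1639, 0.1292]
tool_rot: [0.0, 0.998, -0.063, -0.0]
ft_force: [1.1, -1.8, -0.0]
gripper_width: 0.554
delta mm [-120.3  -88.7   29.2] twist options [ 173.9   -6.1 -186.1] | pos [560.2094 163.8575 129.1873] ya -1.697 tilt [-0.0003 -0.0005] j7 -2.21 w 0.554 F [ 1.1 -1.8 -0. ] t 19.98
top 729 [ 53.6804 152.8176]
top 28 [ 69.6429 130.25  ]
top 30 [ 26.4667 160.6   ]
top 32 [310.     172.0938]
top 33 [182.7273 192.0303]
top 42 [206.  204.5]
side 164 [316.3415 152.3476]
side 14 [277.2857 199.3571]
side 31 [323.6452 242.2903]
side 21 [446.0952 274.4762]
side 31 [419.4194 299.2258]
```

View pics/c16.png

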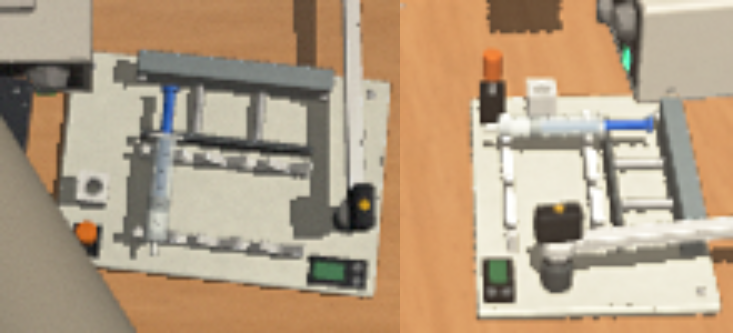

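View pics/c17.png

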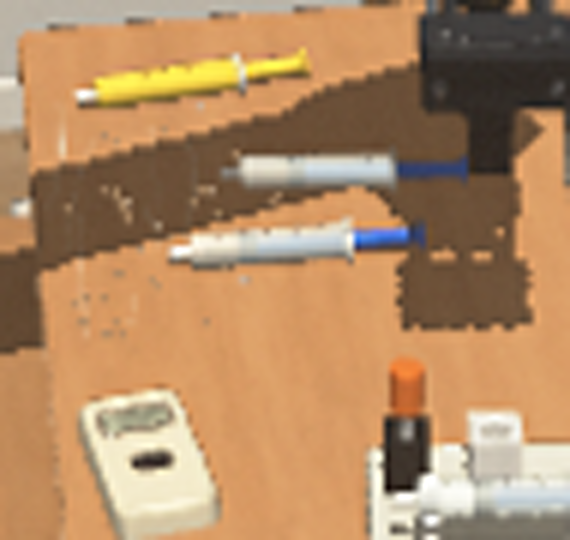

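C is seated in channel 3: its flange is behind the V plate at side crop (603,127) and it lies parallel to the channel. B and A have not moved. Next, B.

```bash
python3 -m creep '{"delta_pos":[[-30,-22,0],[-60,-44,0],[-90,-66,0],[-120,-88.5,10],[-120,-88.5,40],[-120,-88.5,70],[-120,-88.5,90],[-120,-88.5,90],[-120,-88.5,90],[-120,-88.5,90],[-120,-88.5,90]],"twist":[-2,-4,-6,-6,-6,-6,-6,-6,-6,-6,-6],"hand":[-0.1,-0.1,-0.1,-0.1,-0.1,-0.1,-0.1,-0.1,-0.1,-0.1,-0.1]}' 25
python3 - <<'E'
from h import *
plan([.452,.2670,.003],-.02+np.pi/2)
E
```

```text
time: 21.0
position: [0.4536, 0.2672, 0.0412]
tool_rot: [-0.001, 1.0, -0.011, 0.001]
ft_force: [0.7, 0.3, -0.1]
gripper_width: 0.553
delta mm [-1.7  0.3 38.2] twist options [ 179.9   -0.1 -180.1] | pos [453.6003 267.2451  41.2455] ya -1.593 tilt [0.0025 0.001 ] j7 -2.42 w 0.553 F [ 0.7  0.3 -0.1] t 21.00
```

```bash
python3 -m creep '{"delta_pos":[[-1,0,15],[-1,0,28],[-1,0,36],[-1,0,37.5],[-1,0,38],[-1,0,38],[-1,0,38],[-1,0,38],[-1,0,38],[-1,0,38],[-1,0,38],[-1,0,38]],"twist":[0,0,0,0,0,0,0,0,0,0,0,0],"hand":[-0.1,-0.1,-0.1,-0.1,-0.1,1,1,1,1,1,1,1]}' 25; python3 -m creep '{"delta_pos":[[0,0,0],[0,0,0],[0,0,0],[0,0,0],[0,0,-10],[0,0,-30],[0,0,-60],[0,0,-90],[0,0,-120],[0,0,-120],[0,0,-120]],"twist":[0,0,0,0,0,0,0,0,0,0,0],"hand":[1,1,1,1,1,1,1,1,1,1,1]}' 25
python3 - <<'E'
from h import *
plan(pw(0,0,.13),PY+np.pi/2)
E
```

```text
time: 22.0
position: [0.4515, 0.2671, 0.0017]
tool_rot: [-0.0, 1.0, -0.011, 0.0]
ft_force: [-0.9, 0.2, 1.6]
gripper_width: 0.22
time: 22.92
position: [0.4522, 0.2676, 0.1234]
tool_rot: [-0.001, 1.0, -0.011, 0.002]
ft_force: [0.0, 0.4, -1.5]
gripper_width: 0.221
delta mm [ 83.5 352.9  -6.8] twist options [ 186.    6. -174.] | pos [452.187  267.6064 123.4101] ya -1.592 tilt [0.0033 0.0012] j7 -2.35 w 0.221 F [ 0.   0.4 -1.5] t 22.92
```

```bash
python3 -m creep '{"delta_pos":[[9,38,-7],[18,76,-7],[27,114,-7],[36,152,-7],[45,190,-7],[54,228,-7],[63,266,-7],[72,304,-7],[80,338,-7],[83.5,353,-7],[83.5,353,-7],[83.5,353,-7]],"twist":[0,0,0,1,2,3,4,5,6,6,6,6],"hand":[1,1,1,1,1,1,1,1,1,1,1,1]}' 25; python3 -m creep '{"delta_pos":[[0,0,0],[0,0,0],[0,0,0]],"twist":[0,0,0],"hand":[1,1,1]}' 25;python3 - <<'E'
from h import *
plan(pw(0,0,.040),PY+np.pi/2)
for n in("top","side"): cv2.imwrite(f"pics/{n}10.png",bot.snapshot(n))
s=cv2.imread("pics/side10.png")
cv2.imwrite("pics/c18.png",cv2.resize(s[205:260,265:345],None,fx=9,fy=9,interpolation=cv2.INTER_CUBIC))
p=wp(pose()[0])
for x in(-.057,-.045,0,.0465,.091): print(x,(proj("side",pw(x+p[0],p[1],pose()[0][2]+.008))-[265,205])*9+4)
E
```

```text
time: 23.92
position: [0.5263, -0.0882, 0.1272]
tool_rot: [-0.0, 0.998, -0.064, -0.001]
ft_force: [-0.7, 0.9, -0.9]
gripper_width: 0.221
time: 24.17
position: [0.527, -0.0863, 0.1284]
tool_rot: [-0.0, 0.998, -0.062, -0.0]
ft_force: [0.3, 0.2, -0.5]
gripper_width: 0.222
delta mm [ 1.1  0.6 88.4] twist options [ 180.2    0.2 -179.8] | pos [527.0237 -86.3131 128.3701] ya -1.695 tilt [-0.0004  0.0002] j7 -1.70 w 0.222 F [ 0.3  0.2 -0.5] t 24.17
-0.057 [128.4806 216.5235]
-0.045 [167.9556 215.8101]
0 [315.7677 213.1388]
0.0465 [468.1437 210.385 ]
0.091 [613.6215 207.7559]
```

View pics/c18.png

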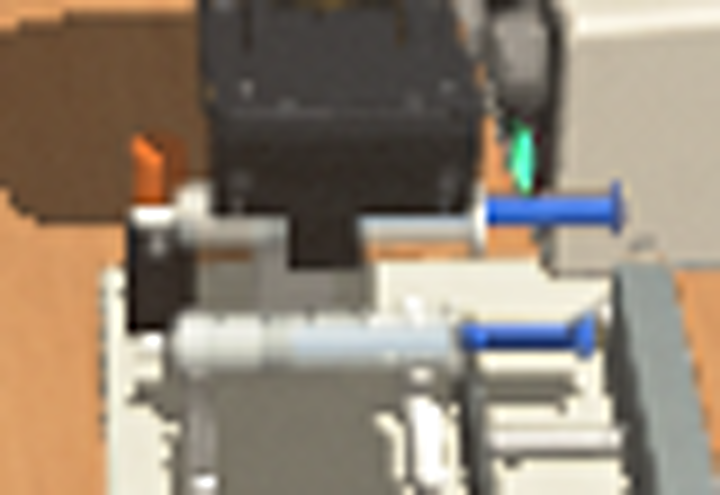

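```bash
python3 -m creep '{"delta_pos":[[0.5,0,20],[0.5,0,40],[0.5,0,58],[0.5,0,70],[0.5,0,79],[0.5,0,85],[0.5,0,88],[0.5,0,89],[0.5,0,89],[0.5,0,89]],"twist":[0,0,0,0,0,0,0,0,0,0],"hand":[1,1,1,1,1,1,1,1,1,1]}' 25
python3 - <<'E'
from h import *
plan(pw(0,0,.0385),PY+np.pi/2)
E
```

```text
time: 25.1
position: [0.5282, -0.0878, 0.0402]
tool_rot: [0.0, 0.998, -0.063, 0.001]
ft_force: [-0.2, -0.5, 0.4]
gripper_width: 0.221
delta mm [-0.3 -0.8  1.7] twist options [ 180.    0. -180.] | pos [528.1995 -87.7857  40.2099] ya -1.697 tilt [ 0.0011 -0.0003] j7 -1.74 w 0.221 F [-0.2 -0.5  0.4] t 25.10
```

```bash
python3 -m creep '{"delta_pos":[[0,0,1],[0,0,1.5],[0,0,1.5],[0,0,1.5],[0,0,1.5],[0,0,1.5],[0,0,1.5],[0,0,1.5],[0,0,-20],[0,0,-50],[0,0,-90],[0,0,-120]],"twist":[0,0,0,0,0,0,0,0,0,0,0,0],"hand":[1,1,0.2,0.2,0.2,0.2,0.2,0.2,0.2,0.2,0,0]}' 25; python3 -m creep '{"delta_pos":[[0,-30,0],[0,-60,0],[0,-90,0],[0,-120,0],[0,-150,0],[0,-180,0],[0,-210,0],[0,-240,0],[0,-270,0],[0,-300,0],[0,-300,0],[0,-300,0]],"twist":[-7,-14,-21,-28,-35,-42,-49,-56,-63,-70,-77,-84],"hand":[-0.1,-0.1,-0.1,-0.1,-0.1,-0.1,-0.1,-0.1,-0.1,-0.1,-0.1,-0.1]}' 25
python3 - <<'E'
from h import *
plan([.490,.3448,.10],-.117+np.pi/2)
for n in("top","side"): cv2.imwrite(f"pics/{n}11.png",bot.snapshot(n))
t=cv2.imread("pics/top11.png");s=cv2.imread("pics/side11.png")
cv2.imwrite("pics/c19.png",np.hstack([cv2.resize(t[140:240,260:380],(400,333)),cv2.resize(s[205:305,255:355],(333,333))]))
cv2.imwrite("pics/c20.png",np.hstack([cv2.resize(t[170:280,110:260],(410,300)),cv2.resize(s[160:250,215:310],(330,300))]))
for n,im in(("top",t),("side",s)):
  for a,c in syr(n,im,0,"blue"): print(n,a,c)
E
```

```text
time: 26.1
position: [0.5279, -0.0876, 0.1621]
tool_rot: [-0.0, 0.998, -0.063, 0.001]
ft_force: [1.0, -1.2, -0.4]
gripper_width: 0.466
time: 27.1
position: [0.5648, 0.2126, 0.1594]
tool_rot: [-0.001, 0.781, 0.625, 0.0]
ft_force: [-0.2, -0.2, -0.5]
gripper_width: 0.551
delta mm [ 112.5 -102.    59.6] twist options [ 84. -96.] | pos [564.8438 212.5914 159.3961] ya -0.221 tilt [-0.0005  0.0011] j7 -0.87 w 0.551 F [-0.2 -0.2 -0.5] t 27.10
top 759 [ 54.3267 151.8011]
top 26 [ 26.0769 160.4615]
top 33 [309.9697 171.9394]
top 32 [328.7188 174.25  ]
top 22 [182.2727 194.2273]
side 28 [299.7143 145.6429]
side 106 [297.0943 154.1226]
side 100 [318.41 154.  ]
side 31 [323.6452 242.2903]
side 29 [324.3793 253.6207]
side 19 [445.8947 274.3684]
side 32 [419.3438 299.1562]
```

View pics/c19.png

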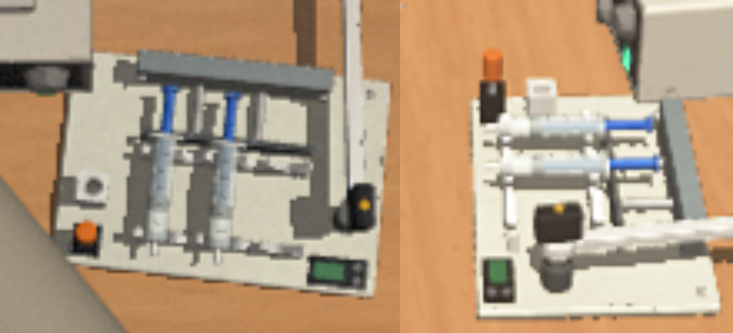

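View pics/c20.png

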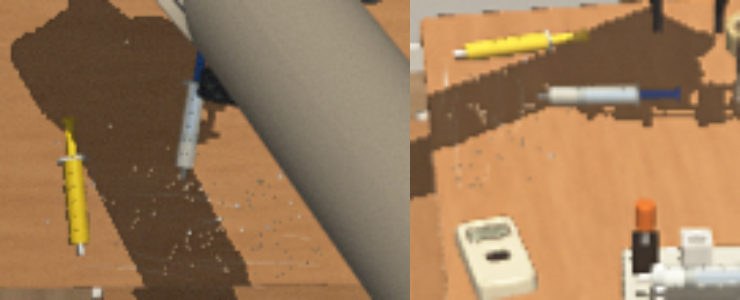

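Both C and B are seated and A is where it was. Continuing the turn and moving over A.

```bash
python3 -m creep '{"delta_pos":[[20,-18,0],[40,-36,0],[60,-54,0],[80,-72,0],[100,-90,0],[112,-102,0],[112,-102,10],[112,-102,20],[112,-102,30],[112,-102,40],[112,-102,40],[112,-102,40]],"twist":[-7,-14,-21,-28,-35,-42,-49,-56,-63,-70,-77,-84],"hand":[-0.1,-0.1,-0.1,-0.1,-0.1,-0.1,-0.1,-0.1,-0.1,-0.1,-0.1,-0.1]}' 25; python3 -m creep '{"delta_pos":[[0,0,0],[0,0,0],[0,0,0],[0,0,0],[0,0,0]],"twist":[-6,-12,-12,-12,-12],"hand":[-0.1,-0.1,-0.1,-0.1,-0.1]}' 25;  python3 - <<'E'
from h import *
plan([.490,.3448,.002],-.117+np.pi/2)
E
```

```text
time: 28.2
position: [0.4918, 0.3414, 0.1187]
tool_rot: [-0.0, 0.167, 0.986, -0.001]
ft_force: [-0.9, 0.5, -0.3]
gripper_width: 0.549
time: 28.62
position: [0.492, 0.342, 0.1195]
tool_rot: [0.0, 0.066, 0.998, -0.0]
ft_force: [0.2, -0.7, 0.4]
gripper_width: 0.549
delta mm [  2.3   2.6 117.5] twist options [ 179.1   -0.9 -180.9] | pos [491.966  341.9843 119.466 ] ya 1.439 tilt [ 0.     -0.0003] j7 0.38 w 0.549 F [ 0.2 -0.7  0.4] t 28.62
```

```bash
python3 -m creep '{"delta_pos":[[1,1,30],[2,2,60],[2,2,85],[2,2,105],[2,2,114],[2,2,117],[2,2,117],[2,2,117],[2,2,117]],"twist":[-1,-1,-1,-1,-1,-1,-1,-1,-1],"hand":[-0.1,-0.1,-0.1,-0.1,-0.1,-0.1,-0.1,-0.1,-0.1]}' 25
python3 - <<'E'
from h import *
plan([.490,.3448,.002],-.117+np.pi/2)
s=bot.snapshot("side");cv2.imwrite("pics/c21.png",cv2.resize(s[160:250,215:310],None,fx=6,fy=6,interpolation=cv2.INTER_CUBIC))
E
```

```text
time: 29.37
position: [0.4908, 0.3451, 0.004]
tool_rot: [0.001, 0.055, 0.999, 0.001]
ft_force: [0.6, 0.1, -0.3]
gripper_width: 0.553
delta mm [ 0.8 -0.4  2. ] twist options [ 180.4    0.4 -179.6] | pos [490.8228 345.1081   3.9714] ya 1.461 tilt [0.0018 0.001 ] j7 0.32 w 0.553 F [ 0.6  0.1 -0.3] t 29.37
```

View pics/c21.png

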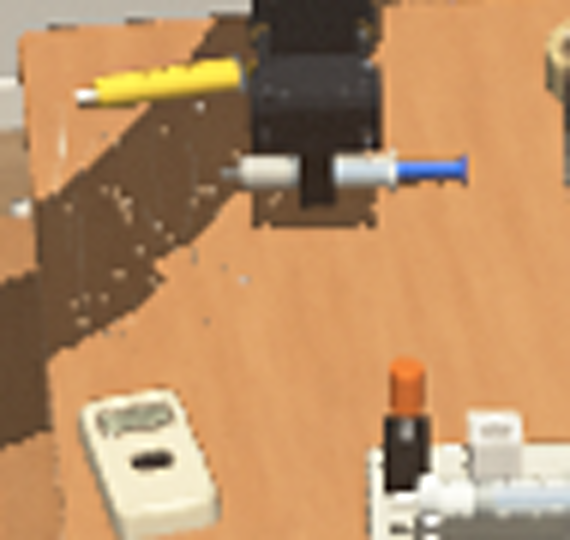

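The fingers straddle A at mid-barrel, at crop (317,172). The yellow one is behind and clear. Closing and lifting.

```bash
python3 -m creep '{"delta_pos":[[0,0,1.5],[0,0,1.5],[0,0,1.5],[0,0,1.5],[0,0,1.5],[0,0,1.5],[0,0,1.5],[0,0,1.5],[0,0,1.5],[0,0,1.5],[0,0,1.5],[0,0,1.5]],"twist":[0,0,0,0,0,0,0,0,0,0,0,0],"hand":[1,1,1,1,1,1,1,1,1,1,1,1]}' 25; python3 -m creep '{"delta_pos":[[0,0,-10],[0,0,-30],[0,0,-60],[0,0,-90],[0,0,-125],[0,0,-125],[0,0,-125]],"twist":[0,0,0,0,0,0,0],"hand":[1,1,1,1,1,1,1]}' 25
python3 - <<'E'
from h import *
plan(pw(0,-.054,.13),PY+np.pi/2)
E
```

```text
time: 30.42
position: [0.4901, 0.3445, 0.001]
tool_rot: [0.0, 0.054, 0.999, -0.0]
ft_force: [-0.2, -0.7, 1.5]
gripper_width: 0.221
time: 31.0
position: [0.4909, 0.3454, 0.1285]
tool_rot: [0.002, 0.054, 0.999, 0.001]
ft_force: [0.1, -0.2, -1.6]
gripper_width: 0.222
delta mm [ -82.9 -479.8   -2.3] twist options [ 181.    1. -179.] | pos [490.8591 345.3826 128.4651] ya 1.462 tilt [0.0034 0.0018] j7 0.40 w 0.222 F [ 0.1 -0.2 -1.6] t 31.00
```

```bash
python3 -m creep '{"delta_pos":[[-7,-40,-4],[-14,-80,-4],[-21,-120,-4],[-28,-160,-4],[-35,-200,-4],[-42,-240,-4],[-49,-280,-4],[-56,-320,-4],[-63,-360,-4],[-70,-400,-4],[-77,-440,-4],[-80,-465,-4]],"twist":[0,0,0,0,1,1,1,1,1,1,1,1],"hand":[1,1,1,1,1,1,1,1,1,1,1,1]}' 25; python3 -m creep '{"delta_pos":[[-1,-8,0],[-3,-15,0],[-3,-15,0],[-3,-15,0],[-3,-15,0],[-3,-15,0]],"twist":[0,0,0,0,0,0],"hand":[1,1,1,1,1,1]}' 25;python3 - <<'E'
from h import *
plan(pw(0,-.054,.040),PY+np.pi/2)
for n in("top","side"): cv2.imwrite(f"pics/{n}12.png",bot.snapshot(n))
s=cv2.imread("pics/side12.png")
cv2.imwrite("pics/c22.png",cv2.resize(s[205:285,265:345],None,fx=7,fy=7,interpolation=cv2.INTER_CUBIC))
p=wp(pose()[0])
for x in(-.057,-.045,0,.0465,.091): print(x,(proj("side",pw(x+p[0],p[1],pose()[0][2]+.009))-[265,205])*7+3)
E
```

```text
time: 32.0
position: [0.5181, -0.1316, 0.1289]
tool_rot: [-0.001, 0.065, 0.998, -0.0]
ft_force: [0.6, -0.3, -0.1]
gripper_width: 0.217
time: 32.5
position: [0.5203, -0.1401, 0.1301]
tool_rot: [0.0, 0.062, 0.998, 0.0]
ft_force: [0.1, 0.2, -0.9]
gripper_width: 0.225
delta mm [-0.9 -0.3 90.1] twist options [ 180.2    0.2 -179.8] | pos [ 520.3499 -140.1185  130.1241] ya 1.447 tilt [0.0001 0.    ] j7 1.31 w 0.225 F [ 0.1  0.2 -0.9] t 32.50
-0.057 [103.3944 248.0355]
-0.045 [135.2267 247.4343]
0 [254.4141 245.1835]
0.0465 [377.2709 242.8634]
0.091 [494.5557 240.6485]
```

View pics/c22.png

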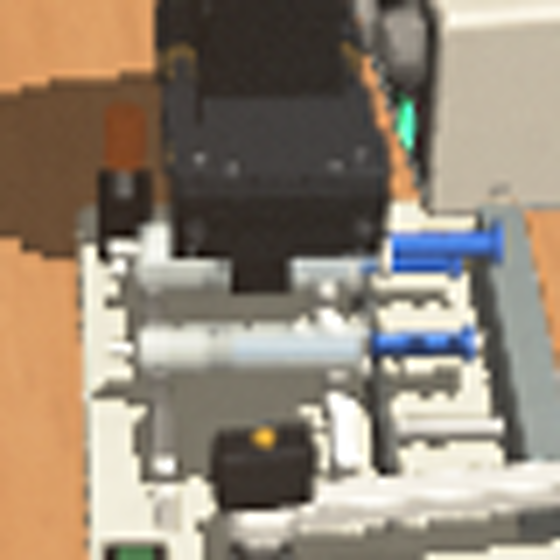

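```bash
python3 -m creep '{"delta_pos":[[-0.5,0,20],[-0.5,0,40],[-0.5,0,58],[-0.5,0,70],[-0.5,0,79],[-0.5,0,85],[-0.5,0,89],[-0.5,0,90],[-0.5,0,90],[-0.5,0,90]],"twist":[0,0,0,0,0,0,0,0,0,0],"hand":[1,1,1,1,1,1,1,1,1,1]}' 25
python3 - <<'E'
from h import *
plan(pw(0,-.054,.0385),PY+np.pi/2)
E
```

```text
time: 33.43
position: [0.5211, -0.1418, 0.0406]
tool_rot: [0.0, 0.063, 0.998, -0.0]
ft_force: [0.3, -0.5, -0.5]
gripper_width: 0.218
delta mm [0.1 1.2 2.1] twist options [ 180.    0. -180.] | pos [ 521.1388 -141.8008   40.6426] ya 1.445 tilt [ 0.0008 -0.0004] j7 1.23 w 0.218 F [ 0.3 -0.5 -0.5] t 33.43
```

```bash
python3 -m creep '{"delta_pos":[[0,0.5,1.5],[0,0.5,3],[0,0.5,3],[0,0.5,3],[0,0.5,3],[0,0.5,3],[0,0.5,3],[0,0.5,3],[0,0.5,-20],[0,0.5,-50],[0,0.5,-90],[0,0.5,-110]],"twist":[0,0,0,0,0,0,0,0,0,0,0,0],"hand":[1,1,0.2,0.2,0.2,0.2,0.2,0.2,0.2,0.2,0,0]}' 25; python3 -m creep '{"delta_pos":[[0,-20,0],[0,-40,0],[0,-80,0],[0,-120,0],[0,-140,0],[0,-140,0],[0,-140,0]],"twist":[0,0,0,0,0,0,0],"hand":[-0.1,-0.1,-0.1,-0.1,-0.1,-0.1,-0.1]}' 25
python3 - <<'E'
from h import *
plan(pw(0,-.112,.15),PY-np.pi/2)
for n in("top","side"): cv2.imwrite(f"pics/{n}13.png",bot.snapshot(n))
t=cv2.imread("pics/top13.png");s=cv2.imread("pics/side13.png")
cv2.imwrite("pics/c23.png",cv2.resize(t[145:240,268:388],None,fx=6,fy=6,interpolation=cv2.INTER_CUBIC))
cv2.imwrite("pics/c24.png",cv2.resize(s[215:305,265:360],None,fx=6,fy=6,interpolation=cv2.INTER_CUBIC))
E
```

```text
time: 34.43
position: [0.522, -0.1408, 0.1538]
tool_rot: [0.002, 0.063, 0.998, -0.0]
ft_force: [1.0, -0.2, 0.4]
gripper_width: 0.47
time: 35.02
position: [0.5027, -0.2812, 0.1498]
tool_rot: [-0.0, 0.064, 0.998, 0.0]
ft_force: [0.9, 0.8, -0.0]
gripper_width: 0.553
delta mm [-0.3 83.8 -0.2] twist options [ 179.9   -0.1 -180.1] | pos [ 502.7255 -281.201   149.7596] ya 1.442 tilt [-0.0001  0.0006] j7 1.55 w 0.553 F [ 0.9  0.8 -0. ] t 35.02
```

View pics/c23.png

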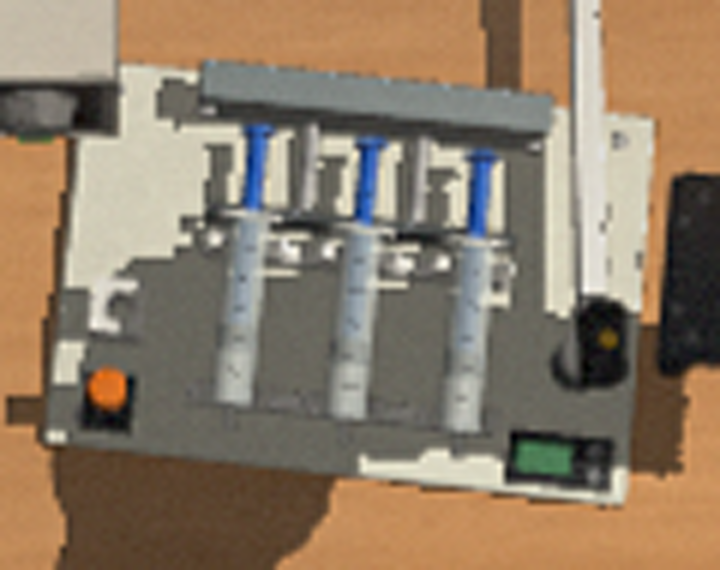

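View pics/c24.png

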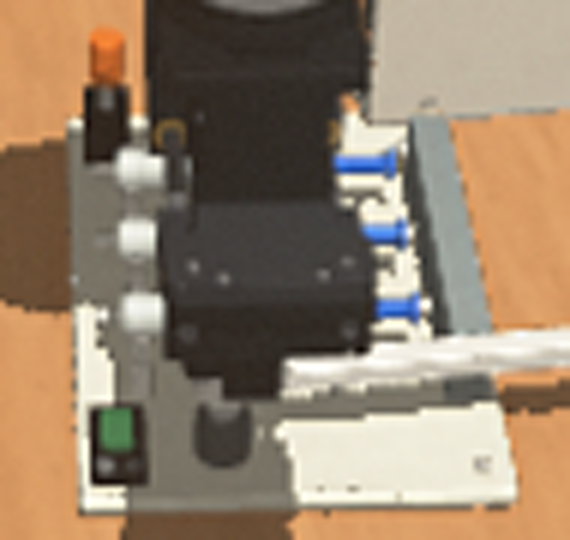

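Run:
```python
from h import *
T=lambda u,v:uc(u,v,268,145,6);S=lambda u,v:uc(u,v,265,215,6)
for nm,fl,fr,en,se in[("C",(250,214),(235,402),(258,132),(390,163)),("B",(364,227),(349,417),(370,145),(402,234)),("A",(478,240),(463,430),(482,157),(414,306))]:
    print(nm,"flange",wp(onz("top",T(*fl),.046))*1000,"front",wp(onz("top",T(*fr),.046))*1000,"end tri",wp(tri(T(*en),S(*se))[0])*1000,tri(T(*en),S(*se))[0][2]*1000)
```

```text
C flange [47.2323 54.9649] front [-44.2181  52.6929] end tri [90.8474 55.297 ] 44.05058712049312
B flange [46.8871  0.117 ] front [-45.3078  -1.5357] end tri [90.478   0.9234] 43.43385719217187
A flange [ 46.5434 -54.4876] front [-45.4452 -55.4283] end tri [ 89.874  -52.9808] 44.77829078677476
```

All three are seated: flanges at x ≈ 46.5–47 mm, channels at y ≈ +54, 0 and -54 mm, straight, with consistent heights. Now I'll turn the wrist the other half turn and re-grip the knob.

```bash
python3 -m creep '{"delta_pos":[[0,0,-10],[0,0,-20],[0,0,-20],[0,0,-20],[0,0,-20],[0,0,-20],[0,0,-20],[0,0,-20],[0,0,-20],[0,0,-20],[0,0,-20],[0,0,-20]],"twist":[7,14,21,28,35,42,49,56,63,70,77,84],"hand":[-0.1,-0.1,-0.1,-0.1,-0.1,-0.1,-0.1,-0.1,-0.1,-0.1,-0.1,-0.1]}' 45; python3 -m creep '{"delta_pos":[[0,0,0],[0,0,0],[0,0,0],[0,0,0],[0,0,0],[0,0,0],[0,0,0],[0,0,0],[0,0,0],[0,0,0],[0,0,0],[0,0,0]],"twist":[7,14,21,28,35,42,49,56,63,70,77,84],"hand":[-0.1,-0.1,-0.1,-0.1,-0.1,-0.1,-0.1,-0.1,-0.1,-0.1,-0.1,-0.1]}' 45;  python3 - <<'E'
from h import *
plan([.5135,-.1983,.14],-1.593)
E
```

```text
time: 36.12
position: [0.5037, -0.2783, 0.1702]
tool_rot: [0.0, 0.716, 0.698, 0.0]
ft_force: [0.2, -0.4, -1.1]
gripper_width: 0.549
time: 37.12
position: [0.5037, -0.2782, 0.1702]
tool_rot: [-0.0, 0.999, 0.04, 0.0]
ft_force: [-0.3, 0.7, 0.1]
gripper_width: 0.553
delta mm [ 16.1 -78.9  30.2] twist options [ 185.9    5.9 -174.1] | pos [ 503.7182 -278.2049  170.1685] ya -1.491 tilt [0.0002 0.0002] j7 -1.20 w 0.553 F [-0.3  0.7  0.1] t 37.12
```

```bash
python3 -m creep '{"delta_pos":[[8,-40,0],[16,-79,5],[16,-79,30],[16,-79,30],[16,-79,30],[16,-79,30],[16,-79,30]],"twist":[6,6,6,6,6,6,6],"hand":[-0.1,-0.1,-0.1,-0.1,-0.1,-0.1,-0.1]}' 45;  python3 - <<'E'
from h import *
plan([.5135,-.1983,.071],-1.593)
for n in("top","side"): cv2.imwrite(f"pics/{n}14.png",bot.snapshot(n))
t=cv2.imread("pics/top14.png");s=cv2.imread("pics/side14.png")
cv2.imwrite("pics/c25.png",np.hstack([cv2.resize(t[120:240,260:400],None,fx=3,fy=3),cv2.resize(s[200:320,260:390],None,fx=3,fy=3)]))
E
```

```text
time: 37.7
position: [0.513, -0.2008, 0.1411]
tool_rot: [0.0, 1.0, -0.011, 0.001]
ft_force: [0.5, -0.5, -0.8]
gripper_width: 0.553
delta mm [ 0.4 -2.6 70.1] twist options [ 180.   -0. -180.] | pos [ 512.981  -200.8021  141.1032] ya -1.593 tilt [ 0.0013 -0.0007] j7 -1.44 w 0.553 F [ 0.5 -0.5 -0.8] t 37.70
```

View pics/c25.png

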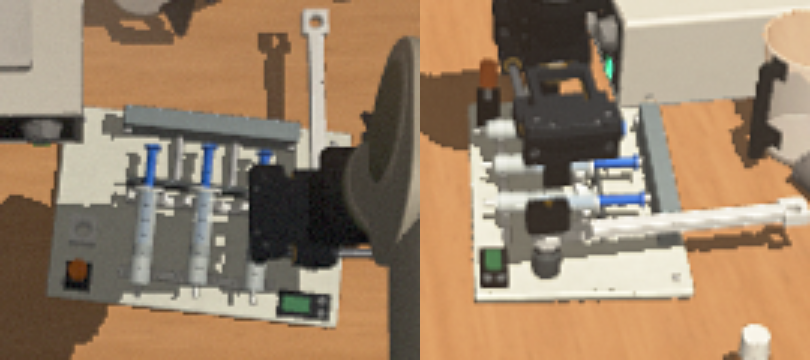

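```bash
python3 -m creep '{"delta_pos":[[0.3,-1,25],[0.3,-1.5,50],[0.3,-1.5,65],[0.3,-1.5,70],[0.3,-1.5,70],[0.3,-1.5,70],[0.3,-1.5,70],[0.3,-1.5,70],[0.3,-1.5,70],[0.3,-1.5,70],[0.3,-1.5,70],[0.3,-1.5,70]],"twist":[0,0,0,0,0,0,0,0,0,0,0,0],"hand":[-0.1,-0.1,-0.1,-0.1,-0.1,1,1,1,1,1,1,1]}' 45; python3 -m creep '{"delta_pos":[[0,0,0],[0,0,0],[0,0,0],[0,0,0]],"twist":[0,0,0,0],"hand":[1,1,1,1]}' 45;  python3 - <<'E'
from h import *
plan([.5135,-.1983,.071],-1.593)
E
```

```text
time: 38.8
position: [0.5131, -0.1984, 0.0705]
tool_rot: [0.0, 1.0, -0.011, 0.0]
ft_force: [-1.9, 1.2, 5.1]
gripper_width: 0.2
time: 39.13
position: [0.5131, -0.1984, 0.0705]
tool_rot: [0.0, 1.0, -0.011, 0.0]
ft_force: [-1.4, 2.3, 6.4]
gripper_width: 0.206
delta mm [ 0.4 -0.1 -0.5] twist options [ 180.1    0.1 -179.9] | pos [ 513.1342 -198.3808   70.4644] ya -1.592 tilt [ 0.0004 -0.0001] j7 -1.49 w 0.206 F [-1.4  2.3  6.4] t 39.13
```

```bash
python3 -m creep '{"delta_pos":[[0,0,-8],[0,0,-16],[0,0,-24],[0,0,-32],[0,0,-40],[0,0,-43],[0,0,-43],[0,0,-43]],"twist":[0,0,0,0,0,0,0,0],"hand":[1,1,1,1,1,1,1,1]}' 45; python3 -m creep '{"delta_pos":[[0,0,0],[0,0,0],[0,0,0],[0,0,0],[0,0,0],[0,0,0],[0,0,0],[0,0,0],[0,0,0],[0,0,0],[0,0,0],[0,0,0]],"twist":[-4,-10,-17,-24,-31,-38,-45,-52,-59,-66,-71,-76],"hand":[1,1,1,1,1,1,1,1,1,1,1,1]}' 45;python3 - <<'E'
from h import *
plan([.5135,-.1983,.071],-.127)
for n in("top","side"): cv2.imwrite(f"pics/{n}15.png",bot.snapshot(n))
t=cv2.imread("pics/top15.png");s=cv2.imread("pics/side15.png")
cv2.imwrite("pics/c26.png",np.hstack([cv2.resize(t[120:240,260:400],None,fx=3,fy=3),cv2.resize(s[200:320,260:390],None,fx=3,fy=3)]))
E
```

```text
time: 39.8
position: [0.513, -0.1983, 0.1123]
tool_rot: [-0.0, 1.0, -0.011, 0.0]
ft_force: [5.9, 0.3, -11.2]
gripper_width: 0.203
time: 40.8
position: [0.5129, -0.1981, 0.1121]
tool_rot: [-0.0, 0.793, 0.609, 0.0]
ft_force: [5.4, 0.8, -11.6]
gripper_width: 0.205
delta mm [-0.   0.6 41.1] twist options [ 172.3   -7.7 -187.7] | pos [ 512.9237 -198.1456  112.1407] ya -0.261 tilt [0.0002 0.0011] j7 -0.20 w 0.205 F [  5.4   0.8 -11.6] t 40.80
```

View pics/c26.png

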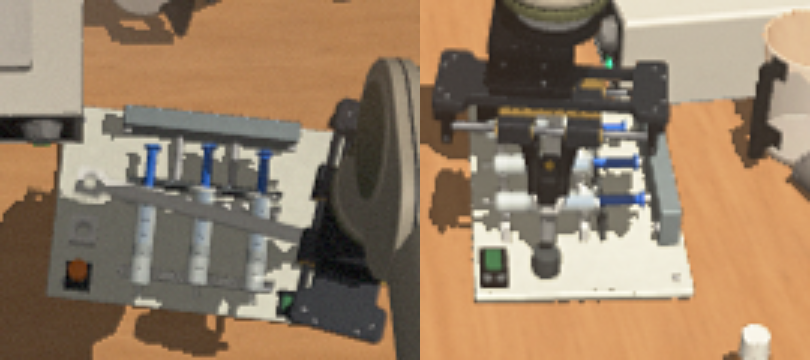

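Continuing to the stop, with a slight overrun that I'll read from the moment.

```bash
python3 -c "
from h import *
print(bot.observe()['torque'])"; python3 -m creep '{"delta_pos":[[0,0,0],[0,0,0],[0,0,0],[0,0,0],[0,0,0],[0,0,0],[0,0,0]],"twist":[-2,-4,-6,-8,-9,-9,-9],"hand":[1,1,1,1,1,1,1]}' 45;python3 - <<'E'
from h import *
plan([.5135,-.1983,.071],-.127)
print(bot.observe()['torque'])
E
```

```text
[ 0.2616 -1.5089  0.0136]
time: 41.48
position: [0.5129, -0.1982, 0.1121]
tool_rot: [-0.0, 0.745, 0.668, 0.0]
ft_force: [6.5, 1.6, -10.9]
gripper_width: 0.207
delta mm [-0.1  0.6 41.1] twist options [ 181.    1. -179.] | pos [ 512.9087 -198.1551  112.1278] ya -0.109 tilt [0.0002 0.0012] j7 -0.06 w 0.207 F [  6.5   1.6 -10.9] t 41.48
[ 0.2797 -1.5935 -0.2557]
```

The z moment jumped to -0.26 N m, so the bar is at its stop. Letting it down.

```bash
python3 -m creep '{"delta_pos":[[0,0,6],[0,0,12],[0,0,18],[0,0,24],[0,0,30],[0,0,35],[0,0,37.5],[0,0,38],[0,0,38],[0,0,38]],"twist":[0,0,0,0,0,0,0,0,0,0],"hand":[1,1,1,1,1,1,1,1,1,1]}' 45;python3 - <<'E'
from h import *
plan([.5135,-.1983,.071],-.127)
print(bot.observe()['torque'])
for n in("top","side"): cv2.imwrite(f"pics/{n}16.png",bot.snapshot(n))
t=cv2.imread("pics/top16.png");s=cv2.imread("pics/side16.png")
cv2.imwrite("pics/c27.png",np.hstack([cv2.resize(t[120:240,260:400],None,fx=3,fy=3),cv2.resize(s[200:320,260:390],None,fx=3,fy=3)]))
E
```

```text
time: 42.32
position: [0.5129, -0.1982, 0.0748]
tool_rot: [-0.0, 0.744, 0.668, 0.0]
ft_force: [4.9, 3.2, -8.2]
gripper_width: 0.196
delta mm [-0.1  0.6  3.8] twist options [ 181.1    1.1 -178.9] | pos [ 512.9303 -198.1873   74.8116] ya -0.109 tilt [0.0001 0.0005] j7 -0.09 w 0.196 F [ 4.9  3.2 -8.2] t 42.32
[ 0.7054 -1.1704 -0.2684]
```

View pics/c27.png

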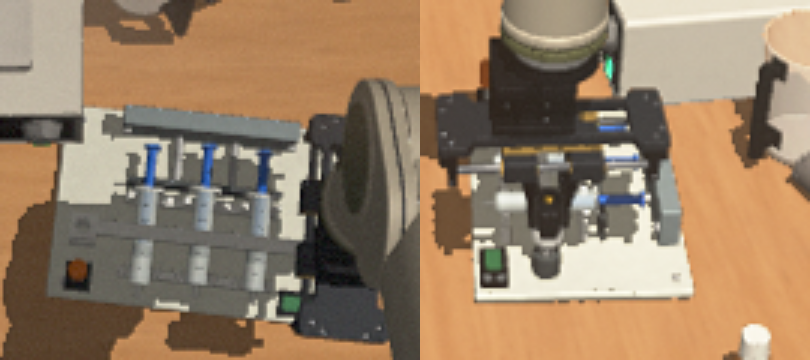

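```bash
python3 -m creep '{"delta_pos":[[0,0,0.5],[0,0,1],[0,0,1],[0,0,1],[0,0,1],[0,0,1],[0,0,1],[0,0,1],[0,0,1],[0,0,-15],[0,0,-40],[0,0,-70]],"twist":[0,0,0,0,0,0,0,0,0,0,0,0],"hand":[1,1,1,0.3,0.2,0.1,0,0,0,0,0,0]}' 45;python3 -m creep '{"delta_pos":[[0,0,0],[-15,30,0],[-60,60,0],[-110,60,0],[-150,60,0],[-150,60,0],[-150,60,0]],"twist":[0,0,0,0,0,0,0],"hand":[0,0,0,0,0,0,0]}' 45;python3 - <<'E'
from h import *
plan(pw(-.045,.112,.13),PY+np.pi/2)
for n in("top","side"): cv2.imwrite(f"pics/{n}17.png",bot.snapshot(n))
t=cv2.imread("pics/top17.png");s=cv2.imread("pics/side17.png")
cv2.imwrite("pics/c28.png",cv2.resize(t[145:240,268:388],None,fx=6,fy=6,interpolation=cv2.INTER_CUBIC))
cv2.imwrite("pics/c29.png",cv2.resize(s[215:305,265:360],None,fx=6,fy=6,interpolation=cv2.INTER_CUBIC))
E
```

```text
time: 43.42
position: [0.5118, -0.1983, 0.1447]
tool_rot: [-0.001, 0.744, 0.668, -0.0]
ft_force: [0.4, -0.9, 0.4]
gripper_width: 0.498
time: 44.0
position: [0.5541, -0.3608, 0.1439]
tool_rot: [0.0, 0.747, 0.665, -0.001]
ft_force: [-0.1, -0.5, -0.7]
gripper_width: 0.497
delta mm [ 381.4 -101.6   13.3] twist options [ 90.6 -89.4] | pos [ 554.0787 -360.7845  143.8856] ya -0.117 tilt [-0.0015 -0.0017] j7 0.14 w 0.497 F [-0.1 -0.5 -0.7] t 44.00
```

View pics/c28.png

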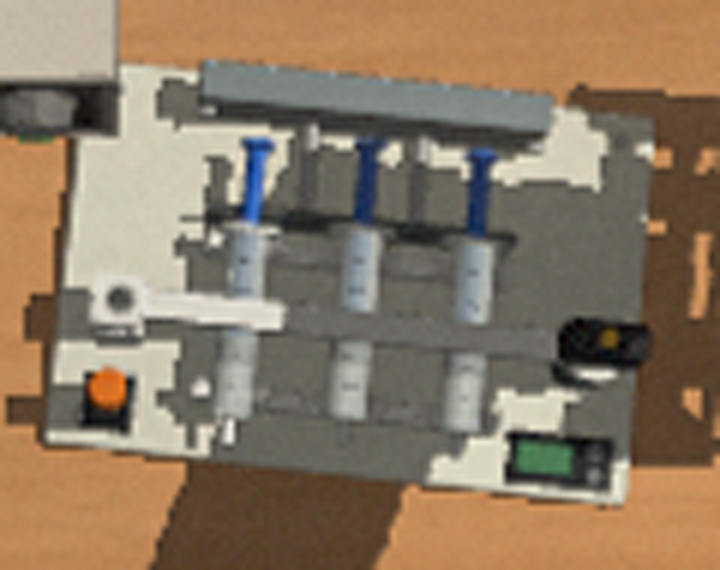

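View pics/c29.png

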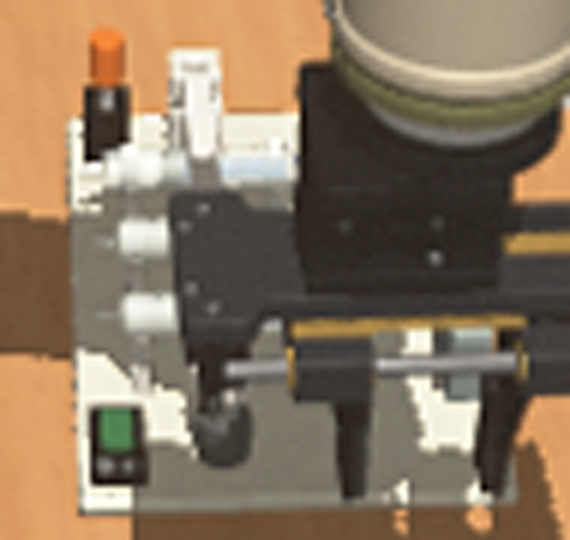

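The bar is back across with the eye at crop (120,298), exactly its starting position. C has slid a few mm forward, so I'm measuring it.

Run:
```python
from h import *
T=lambda u,v:uc(u,v,268,145,6);S=lambda u,v:uc(u,v,265,215,6)
for nm,fl,fr,en in[("C",(249,229),(234,416),(257,145)),("B",(364,227),(349,417),(370,145)),("A",(478,240),(463,430),(482,157))]:
    print(nm,"flange",wp(onz("top",T(*fl),.046))*1000,"front",wp(onz("top",T(*fr),.046))*1000,"end",wp(onz("top",T(*en),.046))*1000)
t0=cv2.imread("pics/top13.png");t=cv2.imread("pics/top17.png")
a=cv2.resize(t0[160:225,290:360],None,fx=5.5,fy=5.5,interpolation=cv2.INTER_CUBIC);b=cv2.resize(t[160:225,290:360],None,fx=5.5,fy=5.5,interpolation=cv2.INTER_CUBIC)
cv2.imwrite("pics/c30.png",np.hstack([a,b]))
```

```text
C flange [39.8585 54.6878] front [-50.9278  52.4711] end [81.4772 55.0981]
B flange [46.8871  0.117 ] front [-45.3078  -1.5357] end [87.4062  1.0699]
A flange [ 46.5434 -54.4876] front [-45.4452 -55.4283] end [ 87.3576 -52.8542]
```

View pics/c30.png

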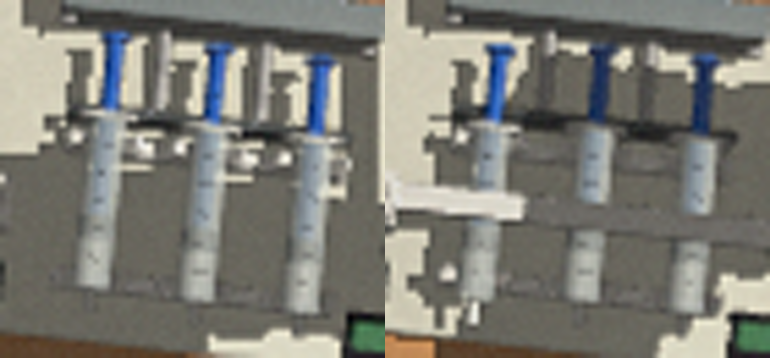

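C has moved about 6 mm forward since the previous frame. I'll move the arm clear to the left, the same spot that gave an open view before, and look with both cameras.

```bash
python3 -m creep '{"delta_pos":[[0,0,-30],[0,0,-70],[30,0,-80],[70,0,-80],[110,0,-80],[150,0,-80],[190,0,-80],[230,0,-80],[270,0,-80],[310,0,-80],[350,0,-80],[390,0,-80]],"twist":[0,-5,-12,-19,-26,-33,-40,-47,-54,-61,-68,-75],"hand":[0,0,0,0,0,0,0,0,0,0,0,0]}' 30;python3 - <<'E'
from h import *
plan([.56,.18,.22],PY+np.pi/2)
E
```

```text
time: 45.1
position: [0.5978, 0.0369, 0.2255]
tool_rot: [0.0, 0.18, 0.984, -0.0]
ft_force: [0.3, -0.2, -0.1]
gripper_width: 0.497
delta mm [ 86.1 120.4   5.4] twist options [ 166.5  -13.5 -193.5] | pos [597.7933  36.922  225.5029] ya 1.208 tilt [ 0.0008 -0.0008] j7 0.75 w 0.497 F [ 0.3 -0.2 -0.1] t 45.10
```

```bash
python3 -m creep '{"delta_pos":[[25,35,0],[50,70,0],[75,105,0],[86,120,0],[86,120,0],[86,120,0],[86,120,0]],"twist":[-4,-8,-12,-13.5,-13.5,-13.5,-13.5],"hand":[0,0,0,0,0,0,0]}' 30;python3 - <<'E'
from h import *
plan(pw(-.045,.112,.13),PY+np.pi/2)
for n in("top","side"): cv2.imwrite(f"pics/{n}18.png",bot.snapshot(n))
t=cv2.imread("pics/top18.png");s=cv2.imread("pics/side18.png")
cv2.imwrite("pics/c31.png",cv2.resize(t[155:225,280:380],None,fx=8,fy=8,interpolation=cv2.INTER_CUBIC))
cv2.imwrite("pics/c32.png",cv2.resize(s[215:290,265:360],None,fx=8,fy=8,interpolation=cv2.INTER_CUBIC))
E
```

```text
time: 45.68
position: [0.5616, 0.1765, 0.225]
tool_rot: [0.0, 0.067, 0.998, -0.0]
ft_force: [-0.5, -0.0, -0.1]
gripper_width: 0.5
delta mm [  43.9 -153.9   95.2] twist options [ 179.6   -0.4 -180.4] | pos [561.6471 176.4584 225.0486] ya 1.436 tilt [ 0.0004 -0.001 ] j7 0.72 w 0.500 F [-0.5 -0.  -0.1] t 45.68
```

View pics/c31.png

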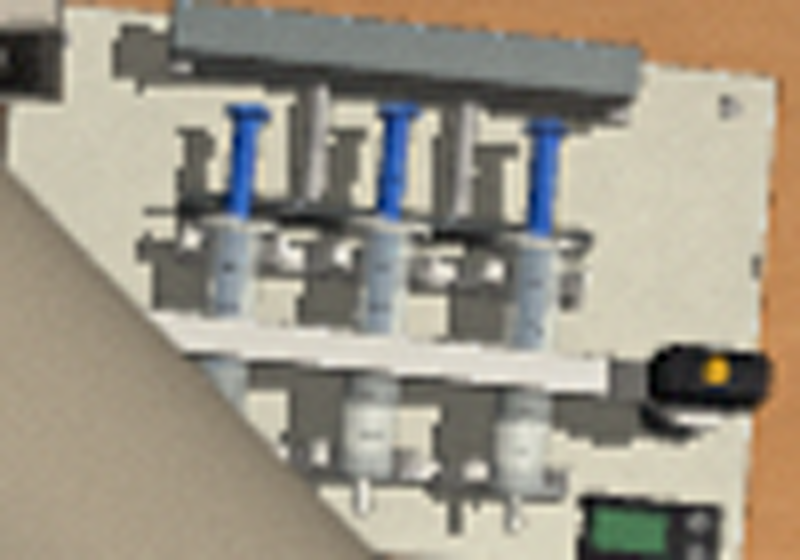

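View pics/c32.png

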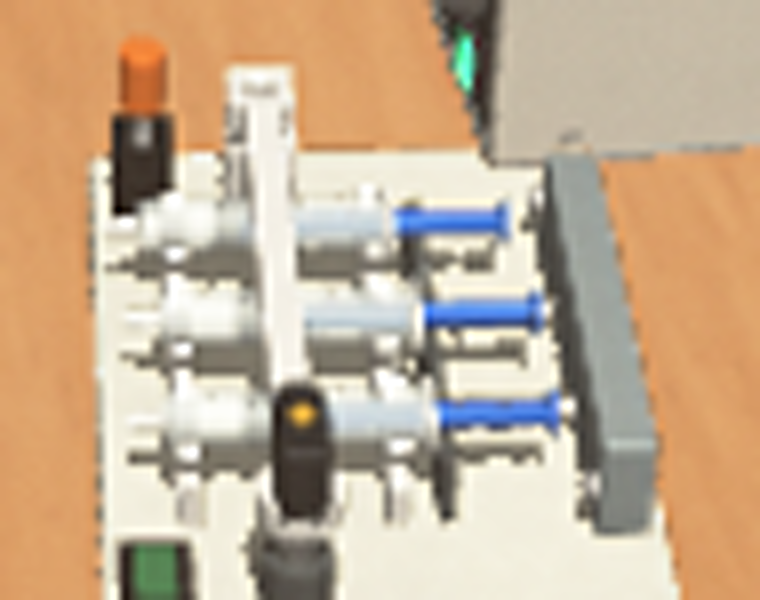

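Run:
```python
from h import *
T=lambda u,v:uc(u,v,280,155,8);S=lambda u,v:uc(u,v,265,215,8)
for nm,t,s in[("Cend",(248,112),(503,222)),("Bend",(398,110),(540,312)),("Aend",(547,127),(557,412)),("Cbase",(239,219),(397,222)),("Bbase",(392,219),(425,315)),("Abase",(540,235),(440,412)),("knob",(716,372),(302,413))]:
    X,r=tri(T(*t),S(*s));print(nm,wp(X)*1000,X[2]*1000,r[0])
t=cv2.imread("pics/top18.png");s=cv2.imread("pics/side18.png")
for n,im in(("top",t),("side",s)):
  for a,c in syr(n,im,0,"blue"):
    if 250<c[0]<380 and c[1]>160:
        print(n,a,c, wp(onz(n,c,.046))*1000)
cv2.imwrite("pics/c33.png",np.hstack([cv2.resize(s[232:252,275:335],None,fx=13,fy=13,interpolation=cv2.INTER_CUBIC)]))
```

```text
Cend [84.8932 54.7034] 42.68356963239996 1.907813592125237
Bend [91.8114  0.872 ] 43.506401748162304 2.3616853078592444
Aend [ 91.4458 -53.1713] 43.09608362562358 2.325089227882185
Cbase [45.1186 53.9681] 44.15221933660996 2.3107427222061445
Bbase [50.7343 -0.6811] 44.61295597377088 1.9863944340594553
Abase [ 50.836  -53.8733] 44.91139431859137 2.1690703077121904
knob [  -1.6287 -110.8636] 95.14742902785778 1.923114908353009
top 35 [309.8286 174.3429] [64.7752 55.0925]
top 32 [328.7188 174.25  ] [71.0035  1.0533]
top 35 [347.4286 176.8571] [ 69.2198 -53.0258]
side 29 [320.8276 242.3448] [66.7041 51.5941]
side 28 [324.3571 253.5714] [71.707  -0.6978]
side 31 [326.7419 266.4194] [ 72.507  -56.6041]
```

View pics/c33.png

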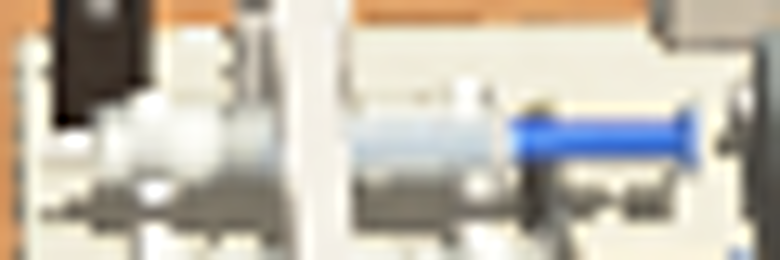

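C's rod is level with the others and its flange is pushed forward against the rear V plate (x ≈ 41–43 mm). It is still in the slot and within limits. It looks like the announced knock or a release nudge. Now the pin: approach above the parked head.

```bash
python3 -m creep '{"delta_pos":[[12,-40,0],[22,-80,10],[33,-115,30],[44,-154,60],[44,-154,80],[44,-154,80],[44,-154,80],[44,-154,80]],"twist":[0,0,0,0,0,0,0,0],"hand":[0,0,0,0,0,0,0,0]}' 30;python3 - <<'E'
from h import *
print("box corner",[wp(onz("top",(287.5,158),z))*1000 for z in(.08,.12,.15)])
plan(pw(-.045,.112,.063),PY+np.pi/2)
for n in("top","side"): cv2.imwrite(f"pics/{n}19.png",bot.snapshot(n))
t=cv2.imread("pics/top19.png");s=cv2.imread("pics/side19.png")
cv2.imwrite("pics/c34.png",np.hstack([cv2.resize(t[150:230,260:340],None,fx=5,fy=5,interpolation=cv2.INTER_CUBIC),cv2.resize(s[190:270,255:335],None,fx=5,fy=5,interpolation=cv2.INTER_CUBIC)]))
E
```

```text
time: 46.45
position: [0.4986, 0.0312, 0.1467]
tool_rot: [0.001, 0.067, 0.998, 0.001]
ft_force: [0.8, 0.1, 0.7]
gripper_width: 0.498
box corner [array([ 96.8104, 123.5672]), array([ 85.7321, 122.338 ]), array([ 77.4233, 121.4161])]
delta mm [ 1.  -1.6 83.7] twist options [ 179.6   -0.4 -180.4] | pos [498.5611  31.2064 146.6576] ya 1.437 tilt [0.0019 0.001 ] j7 0.98 w 0.498 F [0.8 0.1 0.7] t 46.45
```

View pics/c34.png

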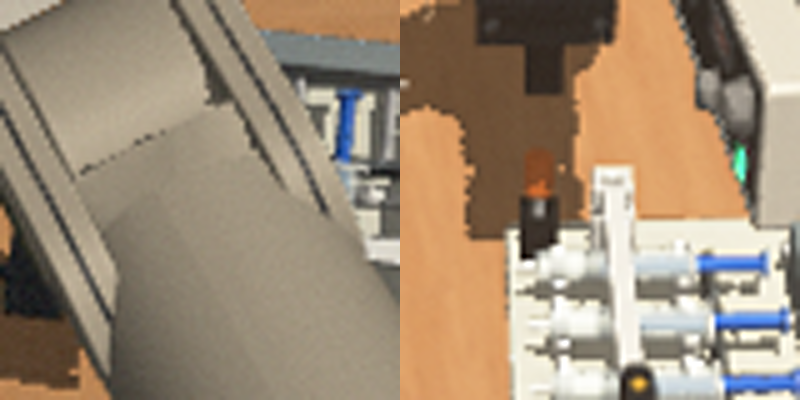

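Run:
```python
from h import *
p=pose()[0]
print("tcp",(proj("side",p)-[255,190])*5+402, "pin mid head model",(proj("side",pw(-.045,.112,.072))-[255,190])*5+[402,2])
s=cv2.imread("pics/side19.png")
cv2.imwrite("pics/c35.png",cv2.resize(s[195:250,335-60:335-20],None,fx=12,fy=12,interpolation=cv2.INTER_CUBIC)[:600])
h=cv2.cvtColor(s,cv2.COLOR_BGR2HSV);m=cv2.inRange(h,(3,150,60),(14,255,255));k,l,st,ce=cv2.connectedComponentsWithStats(m[210:245,350-75:300].copy())
print([(st[i],ce[i]+[275,210]) for i in range(1,k) if st[i,4]>10], proj("side",pw(-.045,.112,.072)))
for n in ("top0","side0","side18"):
    im=cv2.imread(f"pics/{n}.png");h=cv2.cvtColor(im,cv2.COLOR_BGR2HSV);m=cv2.inRange(h,(3,180,120),(14,255,255));k,l,st,ce=cv2.connectedComponentsWithStats(m)
    print(n,[(st[i,4],ce[i]) for i in range(1,k) if st[i,4]>15 and 260<ce[i][0]<310 and 200<ce[i][1]<250])
```

```text
tcp [539.8795 465.3486] pin mid head model [538.3545 171.4302]
[(array([ 5, 10,  6, 10, 56], dtype=int32), array([282.4643, 224.3393]))] [282.2709 223.886 ]
top0 [(np.int32(30), array([285.6333, 209.3667]))]
side0 [(np.int32(42), array([282.0476, 224.0952]))]
side18 [(np.int32(43), array([282.093, 224.   ]))]
```

View pics/c35.png

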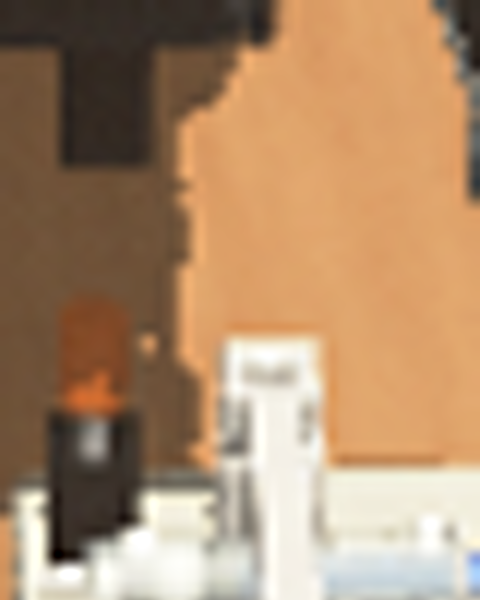

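Run:
```python
from h import *
for y in(.100,.112,.124): print(proj("side",pw(0,y,.068)))
a=[proj("side",pw(dx,.112,.072)) for dx in(-.054,-.036)];print("head edges",a)
b=[proj("side",pw(dx,.100,.068)) for dx in(-.012,.012)];print("eye block near edge",b)
print([( (x/12)+275-.5) for x in (62,130,225,322,50,140)])
b=[proj("side",pw(dx,.112-.0125,.040)) for dx in(-.0575,-.0325)];print("park blk?",b)
T=lambda u,v:uc(u,v,268,145,6)
print("top: pin",wp(onz("top",T(105,390),.085))*1000, wp(onz("top",(285.63,209.37),.080))*1000,"eye",wp(onz("top",T(120,298),.068))*1000)
```

```text
[297.4088 227.0384]
[297.183  224.6991]
[296.9603 222.3918]
head edges [array([279.2797, 223.9391]), array([285.2608, 223.833 ])]
eye block near edge [array([293.4078, 227.1104]), array([301.4075, 226.9665])]
[279.6666666666667, 285.3333333333333, 293.25, 301.3333333333333, 278.6666666666667, 286.1666666666667]
park blk? [array([278.2652, 234.9626]), array([286.5235, 234.8096])]
top: pin [-50.9808 113.7154] [-49.5046 112.3896] eye [ -4.4664 111.9904]
```

```bash
python3 -m creep '{"delta_pos":[[0,0,20],[0,0,40],[0,0,40],[0,0,40],[0,0,40]],"twist":[0,0,0,0,0],"hand":[0,0,0,0,0]}' 30;python3 - <<'E'
from h import *
plan(pw(-.045,.112,.063),PY+np.pi/2)
s=bot.snapshot("side");p,R,o=pose();print(p)
cv2.imwrite("pics/c36.png",cv2.resize(s[195:250,275:315],None,fx=12,fy=12,interpolation=cv2.INTER_CUBIC)[:600])
for d in(-.035,-.0215): 
  for dz in (0,-.02):print(d,dz,proj("side",p+R@np.array([-.0095,d,dz])),proj("side",p+R@np.array([.0095,d,dz])))
  print(d,dz,proj("side",p+R@np.array([-.0095,-d,dz])),proj("side",p+R@np.array([.0095,-d,dz])))
E
```

```text
time: 46.97
position: [0.4984, 0.0309, 0.1065]
tool_rot: [0.001, 0.067, 0.998, 0.0]
ft_force: [-0.3, 0.4, 0.3]
gripper_width: 0.505
delta mm [ 0.7 -1.3 43.5] twist options [ 179.6   -0.4 -180.4] | pos [498.3858  30.9191 106.5024] ya 1.437 tilt [0.0015 0.0005] j7 0.94 w 0.505 F [-0.3  0.4  0.3] t 46.97
[0.4985 0.0306 0.1065]
-0.035 0 [286.0948 221.0123] [279.5604 221.1101]
-0.035 -0.02 [286.1161 215.3522] [279.5259 215.4487]
-0.035 -0.02 [285.4113 202.1091] [279.0865 202.197 ]
-0.0215 0 [285.9557 218.3495] [279.4733 218.4456]
-0.0215 -0.02 [285.9756 212.7123] [279.4383 212.8071]
-0.0215 -0.02 [285.5428 204.5794] [279.1684 204.6689]
```

View pics/c36.png

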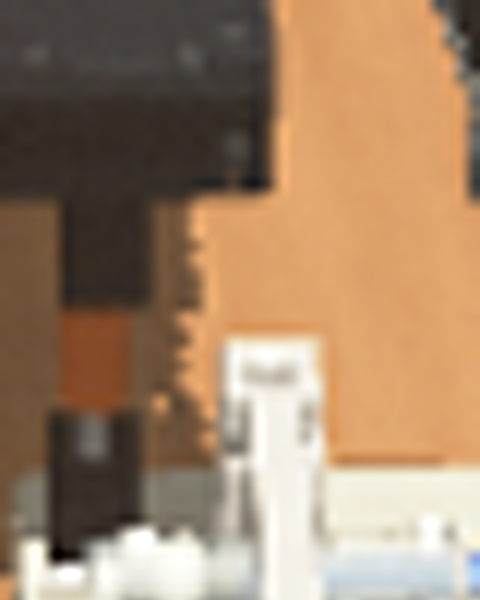

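```bash
python3 -m creep '{"delta_pos":[[1,-1,15],[1,-1,30],[1,-1,40],[1,-1,43],[1,-1,43],[1,-1,43],[1,-1,43],[1,-1,43],[1,-1,43],[1,-1,43],[1,-1,43],[1,-1,43]],"twist":[-0.4,-0.4,-0.4,-0.4,-0.4,-0.4,-0.4,-0.4,-0.4,-0.4,-0.4,-0.4],"hand":[0,0,0,0,0,0,1,1,1,1,1,1]}' 30;python3 -m creep '{"delta_pos":[[0,0,0],[0,0,0],[0,0,0],[0,0,0]],"twist":[0,0,0,0],"hand":[1,1,1,1]}' 30;python3 - <<'E'
from h import *
plan(pw(-.045,.112,.063),PY+np.pi/2)
print(wp(pose()[0])*1000)
s=bot.snapshot("side")
cv2.imwrite("pics/c37.png",cv2.resize(s[195:250,275:315],None,fx=12,fy=12,interpolation=cv2.INTER_CUBIC)[:600])
E
```

```text
time: 48.02
position: [0.4965, 0.0289, 0.0622]
tool_rot: [0.0, 0.064, 0.998, -0.0]
ft_force: [-0.4, 0.8, -0.2]
gripper_width: 0.197
time: 48.35
position: [0.4965, 0.0289, 0.0621]
tool_rot: [0.0, 0.064, 0.998, -0.0]
ft_force: [0.1, -0.4, 0.5]
gripper_width: 0.196
delta mm [-0.9  1.  -0.9] twist options [ 179.9   -0.1 -180.1] | pos [496.4751  28.8797  62.0702] ya 1.443 tilt [ 0.0001 -0.0002] j7 0.90 w 0.196 F [ 0.1 -0.4  0.5] t 48.35
[-45.9482 110.9536]
```

View pics/c37.png

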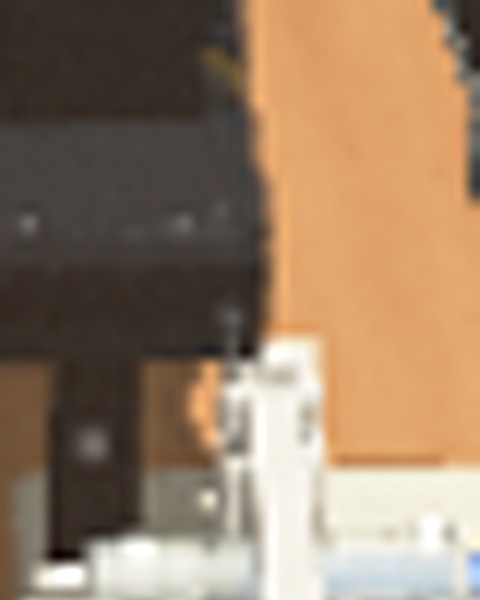

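```bash
python3 -m creep '{"delta_pos":[[0,0,-10],[0,0,-25],[0,0,-45],[0,0,-60],[0,0,-66],[0,0,-66],[0,0,-66],[0,0,-66]],"twist":[0,0,0,0,0,0,0,0],"hand":[1,1,1,1,1,1,1,1]}' 30;python3 - <<'E'
from h import *
plan(pw(0,.112,.128),PY+np.pi/2)
p,R,o=pose()
s=bot.snapshot("side");t=bot.snapshot("top")
cv2.imwrite("pics/c38.png",cv2.resize(s[190:245,270:320],None,fx=11,fy=11,interpolation=cv2.INTER_CUBIC)[:600])
for z in(.0,.045): print(z,(proj("side",p+[0,0,-.048+z])-[270,190])*11+5)
print("eye",(proj("side",pw(0,.112,.068))-[270,190])*11+5)
E
```

```text
time: 49.07
position: [0.496, 0.0286, 0.1274]
tool_rot: [-0.0, 0.064, 0.998, -0.0]
ft_force: [-1.5, -0.6, -0.3]
gripper_width: 0.2
delta mm [-46.4   1.4  -0.7] twist options [ 179.9   -0.1 -180.1] | pos [495.9858  28.6463 127.3884] ya 1.443 tilt [-0.0009 -0.0003] j7 0.97 w 0.200 F [-1.5 -0.6 -0.3] t 49.07
0.0 [134.9832 358.6647]
0.045 [134.9161 221.5542]
eye [304.0131 386.6901]
```

View pics/c38.png

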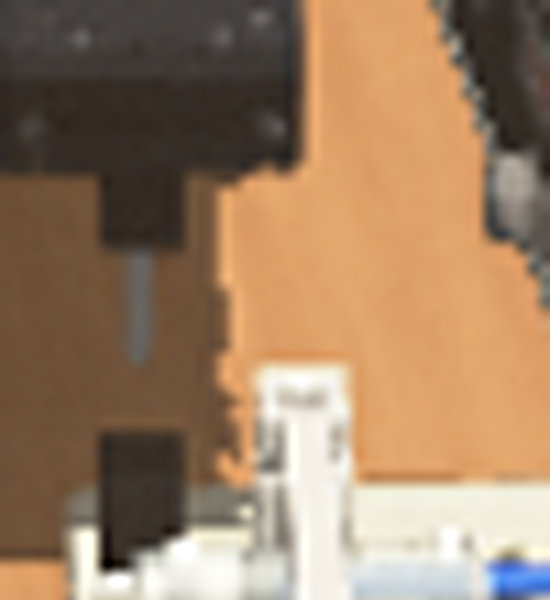

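Pin tip at crop (139,360) and eye block at (303,388): relative to the model this gives about 45 mm of travel, which matches the drawing. Moving over the eye.

```bash
python3 -m creep '{"delta_pos":[[-12,0,0],[-25,0.5,0],[-38,1,0],[-45,1.2,0],[-45,1.2,0],[-45,1.2,0],[-45,1.2,0],[-45,1.2,0],[-45,1.2,0],[-45,1.2,0]],"twist":[0,0,0,0,0,0,0,0,0,0],"hand":[1,1,1,1,1,1,1,1,1,1]}' 30;python3 - <<'E'
from h import *
plan(pw(0,.112,.128),PY+np.pi/2)
p,R,o=pose()
s=bot.snapshot("side");t=bot.snapshot("top")
cv2.imwrite("pics/c39.png",np.hstack([cv2.resize(s[195:245,275:325],None,fx=8,fy=8,interpolation=cv2.INTER_CUBIC),cv2.resize(t[170:220,260:310],None,fx=8,fy=8,interpolation=cv2.INTER_CUBIC)]))
print("tip",(proj("side",p+[0,0,-.048])-[275,195])*8+4)
print("eye",(proj("side",pw(0,.112,.068))-[275,195])*8+4)
E
```

```text
time: 50.0
position: [0.541, 0.0243, 0.1281]
tool_rot: [0.0, 0.064, 0.998, -0.0]
ft_force: [0.6, 0.3, 0.3]
gripper_width: 0.196
delta mm [-1.2  0.   0.1] twist options [ 179.9   -0.1 -180.1] | pos [540.9637  24.2504 128.1136] ya 1.443 tilt [ 0.0001 -0.0005] j7 0.95 w 0.196 F [0.6 0.3 0.3] t 50.00
tip [178.784  215.4512]
eye [181.4641 241.5928]
```

View pics/c39.png

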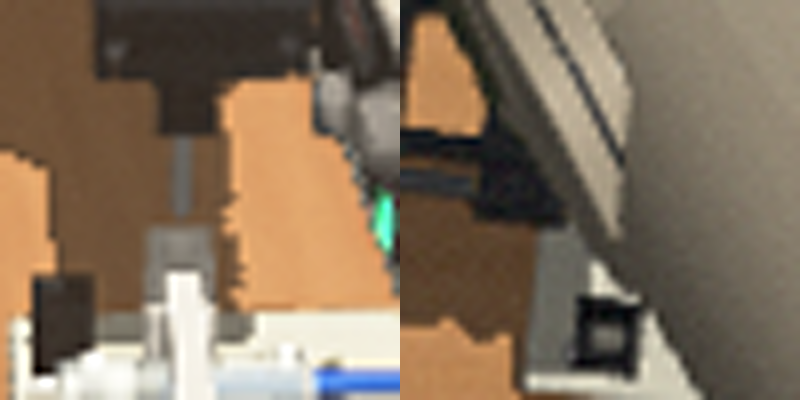

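The pin is centred over the eye block (182 against 182.5 px). Descending in stages.

```bash
python3 -m creep '{"delta_pos":[[0,0,5],[0,0,10],[0,0,13],[0,0,15],[0,0,17],[0,0,19],[0,0,21],[0,0,22],[0,0,22]],"twist":[0,0,0,0,0,0,0,0,0],"hand":[1,1,1,1,1,1,1,1,1]}' 30;python3 - <<'E'
from h import *
plan(pw(0,.112,.072),PY+np.pi/2)
s=bot.snapshot("side")
cv2.imwrite("pics/c40.png",cv2.resize(s[195:245,275:325],None,fx=8,fy=8,interpolation=cv2.INTER_CUBIC))
E
```

```text
time: 50.85
position: [0.5411, 0.0244, 0.1058]
tool_rot: [-0.0, 0.064, 0.998, -0.0]
ft_force: [-0.3, 0.3, 0.1]
gripper_width: 0.199
delta mm [-1.1 -0.1 33.8] twist options [ 179.9   -0.1 -180.1] | pos [541.1173  24.3776 105.8249] ya 1.443 tilt [-0.0002 -0.    ] j7 0.93 w 0.199 F [-0.3  0.3  0.1] t 50.85
```

View pics/c40.png

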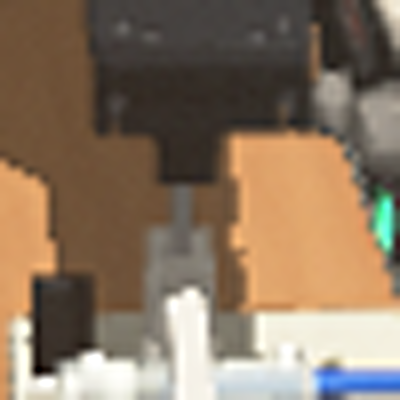

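```bash
python3 -m creep '{"delta_pos":[[0,0,4],[0,0,8],[0,0,11],[0,0,14],[0,0,17],[0,0,20],[0,0,23],[0,0,26],[0,0,29],[0,0,32],[0,0,34],[0,0,34]],"twist":[0,0,0,0,0,0,0,0,0,0,0,0],"hand":[1,1,1,1,1,1,1,1,1,1,1,1]}' 30;python3 - <<'E'
from h import *
plan(pw(0,.112,.071),PY+np.pi/2)
s=bot.snapshot("side")
cv2.imwrite("pics/c41.png",cv2.resize(s[195:245,275:325],None,fx=8,fy=8,interpolation=cv2.INTER_CUBIC))
E
```

```text
time: 51.9
position: [0.5412, 0.0244, 0.0717]
tool_rot: [-0.0, 0.064, 0.998, -0.0]
ft_force: [0.0, 0.3, 1.4]
gripper_width: 0.195
delta mm [-1.  -0.1  0.7] twist options [ 179.9   -0.1 -180.1] | pos [541.1649  24.3523  71.738 ] ya 1.443 tilt [-0.0002 -0.    ] j7 0.90 w 0.195 F [0.  0.3 1.4] t 51.90
```

View pics/c41.png

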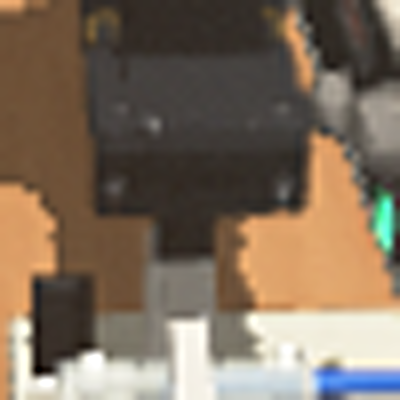

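Force begins to rise at the expected height. One mm more to seat the head, then open and withdraw straight up.

```bash
python3 -m creep '{"delta_pos":[[0,0,0.5],[0,0,0.8],[0,0,0.8],[0,0,0.8],[0,0,0.8],[0,0,0.8],[0,0,0.8],[0,0,0.8],[0,0,-10],[0,0,-35],[0,0,-70],[0,0,-100]],"twist":[0,0,0,0,0,0,0,0,0,0,0,0],"hand":[1,1,1,0.2,0.2,0.1,0.1,0.1,0.1,0.1,0.1,0.1]}' 30;python3 -m creep '{"delta_pos":[[0,35,0],[0,70,0],[0,110,0],[0,150,0],[0,150,0],[0,150,0],[0,150,0]],"twist":[0,0,0,0,0,0,0],"hand":[0,0,0,0,0,0,0]}';python3 - <<'E'
from h import *
plan(pw(0,.112,.071),PY+np.pi/2)
s=bot.snapshot("side");t=bot.snapshot("top")
cv2.imwrite("pics/side20.png",s);cv2.imwrite("pics/top20.png",t)
cv2.imwrite("pics/c42.png",cv2.resize(t[145:240,268:388],None,fx=6,fy=6,interpolation=cv2.INTER_CUBIC))
cv2.imwrite("pics/c43.png",cv2.resize(s[205:290,265:360],None,fx=7,fy=7,interpolation=cv2.INTER_CUBIC))
E
```

```text
time: 52.95
position: [0.541, 0.0249, 0.1743]
tool_rot: [-0.0, 0.064, 0.998, 0.0]
ft_force: [0.5, -0.6, 0.5]
gripper_width: 0.453
time: 53.53
position: [0.5604, 0.1733, 0.1725]
tool_rot: [0.0, 0.064, 0.998, -0.0]
ft_force: [0.1, -0.2, 0.4]
gripper_width: 0.501
delta mm [  -0.9 -150.3  101.5] twist options [ 180.   -0. -180.] | pos [560.3714 173.2674 172.4715] ya 1.444 tilt [ 0.0002 -0.0002] j7 0.71 w 0.501 F [ 0.1 -0.2  0.4] t 53.53
```

View pics/c42.png

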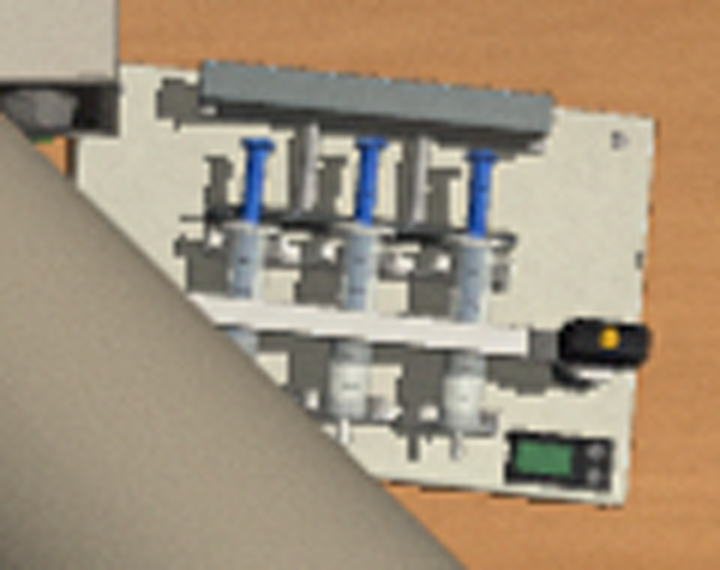

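View pics/c43.png

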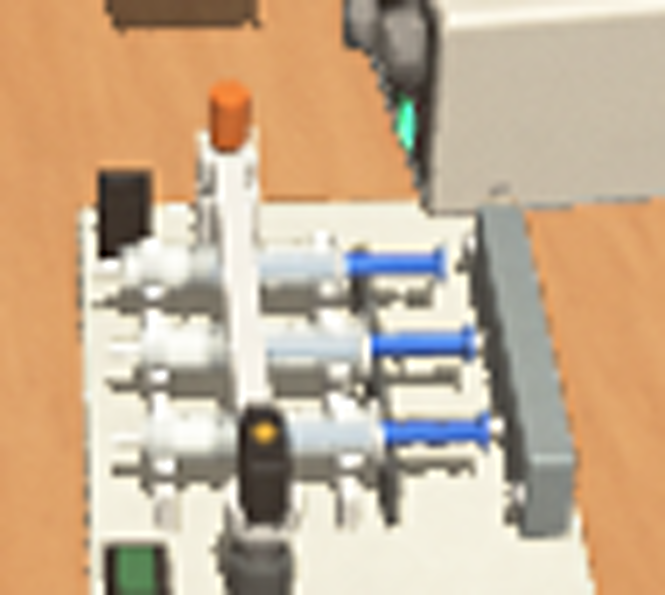

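The pin's orange head sits on the bar end at side crop (230,118), and the park block is empty. Checking C's height and place against A and B by triangulating the blue rods, plus the tray, bottle and timer.

Run:
```python
from h import *
def blob(im,lo,hi,box,wt=True):
    x0,x1,y0,y1=box;h=cv2.cvtColor(im,cv2.COLOR_BGR2HSV)[y0:y1,x0:x1];m=cv2.inRange(h,lo,hi);k,l,st,ce=cv2.connectedComponentsWithStats(m)
    return [(st[i,4],ce[i]+[x0,y0]) for i in range(1,k) if st[i,4]>8]
def both(t,s,z0=.046):
    bt=sorted(blob(t,(105,120,60),(125,255,255),(295,365,160,190)),key=lambda a:a[1][0]);bs=sorted(blob(s,(105,120,60),(125,255,255),(310,340,235,280)),key=lambda a:a[1][1])
    for a,b in zip(bt,bs):
        X,r=tri(a[1],b[1]);print(wp(X)*1000,"z %.1f"%(X[2]*1000),a[0],b[0])
for k in ("11","18","20"):
    print(k);both(cv2.imread(f"pics/top{k}.png"),cv2.imread(f"pics/side{k}.png"))
s=cv2.imread("pics/side20.png");t=cv2.imread("pics/top20.png")
o=blob(s,(3,180,120),(14,255,255),(285,315,205,235));print("pin head",o,"expect",proj("side",pw(0,.112,.081)))
cv2.imwrite("pics/c44.png",np.hstack([cv2.resize(s[215:255,280:335],None,fx=12,fy=12,interpolation=cv2.INTER_CUBIC)]))
cv2.imwrite("pics/c45.png",np.hstack([cv2.resize(t[130:280,250:460],None,fx=2,fy=2),cv2.resize(s[200:380,220:400],None,fx=1.66,fy=1.66)[:299]][:1]))
```

```text
11
[74.1296 55.3749] z 42.4 38 32
[71.7264  0.8415] z 43.7 38 39
18
[66.1687 54.7057] z 43.6 42 30
[71.9579  0.9317] z 43.7 39 39
[ 72.1827 -53.1785] z 43.9 36 42
20
[66.3065 54.874 ] z 43.5 40 30
[71.8262  0.8242] z 43.8 36 39
[ 72.2689 -53.1742] z 43.9 38 42
pin head [(np.int32(41), array([297., 221.]))] expect [297.2631 221.1825]
```

View pics/c44.png

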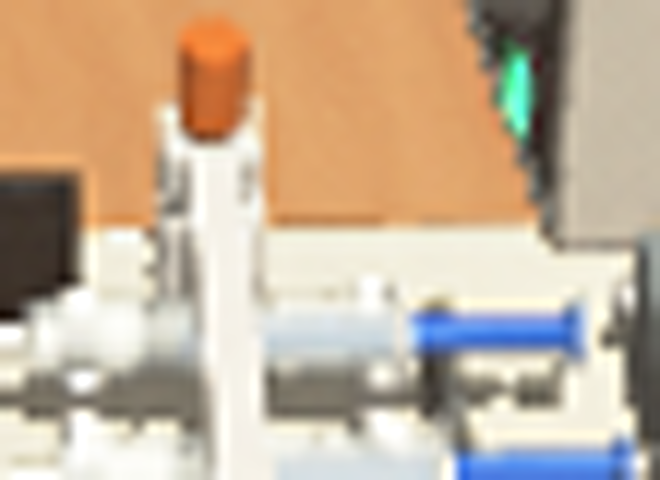

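View pics/c45.png

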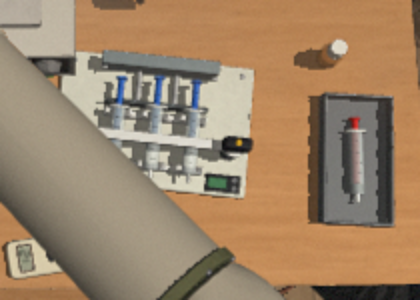

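Everything is in place. C travelled about 8 mm, close to the slot's full 7 mm free play, so its flange now bears on the V plate, and its height matches A and B (43.5 against 43.8 and 43.9 mm). Handing in.

```bash
python3 -m creep '{"delta_pos":[[0,0,0],[0,0,0],[0,0,0],[0,0,0]],"twist":[0,0,0,0],"hand":[0,0,0,0]}'; python3 -c "
from station import bot
print(bot.sign_off())"
```

```text
time: 53.97
position: [0.5605, 0.1725, 0.1721]
tool_rot: [0.0, 0.064, 0.998, -0.0]
ft_force: [-0.6, 0.5, 0.3]
gripper_width: 0.501
the job is handed in; nothing more can be done
None
```

I reloaded the pump and handed the job in at 54 s of the 210 s allowed; the sign-off gives no verdict.

- **Done:** I lifted the bar, turned it aside and put the spent syringe in the tray. The three blue syringes went into channels 3, 2 and 1, and I left the yellow look-alike alone. I then turned the bar back to its stop, let it down on the barrels and pushed the lock pin through the eye into the lug.
- **Last checks that agreed:** The three plunger rods stood within 0.4 mm of each other in height and 55 to 54 mm apart sideways. The pin head was within 0.3 px of its expected place, on the bar end. The spent syringe lay in the tray with the gripper clear of everything. The bottle looked unmoved by eye. For the timer I only saw one end in the last picture and did not measure it.
- **One thing that disagreed:** The syringe in channel 3 slid about 6 to 8 mm towards the nozzle end around the time I released the bar. This was either the announced knock or a nudge on release. Direct camera readings put its flange anywhere from about 40 to 43 mm, and the lower end of that is at the 40 mm limit. At unchanged height the rear V plate should stop it at about 43 mm, so I judged it still in the slot and left it there.

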